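# Load the spectrometer's sample chamber with keyed carriers

### The job

Lift the blue hood with the bar handle off the sample chamber and stand it upright on the grey bench pad. Then plug every sample carrier from the white sheet into a keyed socket of the chamber, one to a socket in any order, with its rib in the socket's slot and pushed fully home, and finally put the hood back over the chamber so that it sits level on the base plate around the low walls. Leave the low wooden box and the amber bottle where they are.

Things in the scene. Friction and masses are not known exactly. Their poses are not given: they have to be found in the camera images.
- chamber: Fixed sample chamber: aluminium base plate 260 x 260 x 10 mm with four low grey walls forming an open square, 212 mm outside, 202 inside, top edge 35 mm above the bench. Origin at the centre of the plate's underside, at bench height, z up; x and y parallel to its sides. Holds the four sockets, 2 x 2; starts covered by the hood.
- hood: Loose blue square cover open underneath: 230 mm outside, 222 inside, 100 tall (95 inside), 0.45 kg; on the chamber's base plate its lower edge is 10 mm above the bench, with 5 mm play around the walls, any of four ways round. Origin: centre of its lower edge, z up. Grey bar handle on top along y: 100 mm long, 14 wide (x), 122 to 138 mm above the origin, open below, posts 88 apart.
- pad: Grey square bench pad, 270 x 270 mm, 1 mm, flat on the bench on one side of the chamber: where the hood is set aside. It has no thickness to touch (things on it stand at bench height). Origin at its centre.
- sheet: White square sheet with a thin blue border, 240 x 240 mm, flat on the bench on the other side of the chamber, on which the carriers stand (at bench height). Origin at its centre.
- socket0: Fixed dark steel socket block in the chamber, 72 x 72 x 12 mm, with a through pocket 44 x 44 mm and one slot 13 mm wide from it along the block's +x to 32 mm from the centre. Origin: centre of the pocket's floor, 10 mm above the bench, z up; +x along the slot. Each block is clamped at its own angle, within 20 degrees of the chamber's axes.
- socket1: Fixed dark steel socket block in the chamber, 72 x 72 x 12 mm, with a through pocket 44 x 44 mm and one slot 13 mm wide from it along the block's +x to 32 mm from the centre. Origin: centre of the pocket's floor, 10 mm above the bench, z up; +x along the slot. Each block is clamped at its own angle, within 20 degrees of the chamber's axes.
- socket2: Fixed dark steel socket block in the chamber, 72 x 72 x 12 mm, with a through pocket 44 x 44 mm and one slot 13 mm wide from it along the block's +x to 32 mm from the centre. Origin: centre of the pocket's floor, 10 mm above the bench, z up; +x along the slot. Each block is clamped at its own angle, within 20 degrees of the chamber's axes.
- socket3: Fixed dark steel socket block in the chamber, 72 x 72 x 12 mm, with a through pocket 44 x 44 mm and one slot 13 mm wide from it along the block's +x to 32 mm from the centre. Origin: centre of the pocket's floor, 10 mm above the bench, z up; +x along the slot. Each block is clamped at its own angle, within 20 degrees of the chamber's axes.
- carrier0: Loose sample carrier, 80 mm tall, 150 g; 3 or 4 are present, all alike. Round steel foot 40 mm across, 14 tall, with one rib 9 wide along +x to 30 mm from the centre; on it an upright black plate 12 thick (x), 40 wide (y), 14 to 80 mm high: grip its top 30 mm. Origin: centre of the foot's underside, z up. Home, its origin and x axis match a socket's; turned wrong it stands 12 mm high.
- carrier1: Loose sample carrier, 80 mm tall, 150 g; 3 or 4 are present, all alike. Round steel foot 40 mm across, 14 tall, with one rib 9 wide along +x to 30 mm from the centre; on it an upright black plate 12 thick (x), 40 wide (y), 14 to 80 mm high: grip its top 30 mm. Origin: centre of the foot's underside, z up. Home, its origin and x axis match a socket's; turned wrong it stands 12 mm high.
- carrier2: Loose sample carrier, 80 mm tall, 150 g; 3 or 4 are present, all alike. Round steel foot 40 mm across, 14 tall, with one rib 9 wide along +x to 30 mm from the centre; on it an upright black plate 12 thick (x), 40 wide (y), 14 to 80 mm high: grip its top 30 mm. Origin: centre of the foot's underside, z up. Home, its origin and x axis match a socket's; turned wrong it stands 12 mm high.
- carrier3: Loose sample carrier, 80 mm tall, 150 g; 3 or 4 are present, all alike. Round steel foot 40 mm across, 14 tall, with one rib 9 wide along +x to 30 mm from the centre; on it an upright black plate 12 thick (x), 40 wide (y), 14 to 80 mm high: grip its top 30 mm. Origin: centre of the foot's underside, z up. Home, its origin and x axis match a socket's; turned wrong it stands 12 mm high.
- cell_box: Bystander: low wooden box, 70 x 100 x 35 mm, beyond the left side. Origin at the centre of its underside. Not to be disturbed.
- flask: Bystander: amber bottle, 56 mm in diameter, 110 mm tall, beyond the right side. Origin at the centre of its underside. Not to be disturbed.
Mind the look-alikes: they are no part of the job. Leave any purple look-alike of the carrier1 alone.

How it is judged:
By the outcome, as a careful person would: the job done as asked, in the order asked, and still so for the second after the job is handed in, with the robot touching nothing.
Of carrier0, carrier1, carrier2, carrier3 only 3 to 4 are there at a start; the rules pass over those that are not, and their reading is None.
At some moment in a run one of carrier0, carrier1, carrier2, carrier3, hood may be knocked a few centimetres aside while the robot is not near it.
It also fails if it takes over 210 s, if anything falls off the work surface, if the arm or the gripper's body presses on something with over 40 N, if the wrist force passes 120 N, or if a joint passes its speed limit or range.

### The arm

A 7-joint arm with a two-finger parallel gripper is mounted at the origin on the work surface. World frame = base frame: x ahead of the robot, y to its left, z up, the work surface at z = 0. Lengths are in m, angles in rad, forces in N, time in s.
With the tool pointing down it reaches from about 0.425 to 0.925 m from the base axis. Payload 6.8 kg.
Tool frame: the origin (TCP) lies between the finger pads; the fingertips stand 22 mm ahead of it and the grasp point (between the pads) lies 3 mm ahead of it; z points along the fingers, y is the direction in which the jaws open and shut (so a half turn about z gives the same grasp; the last joint's range is limited). The gripper opens to 85 mm and grips with 20 to 120 N. Pads are 22 mm wide; open, the fingers measure 114 mm over their backs; the gripper's body (76 mm by 85 mm) begins 54 mm behind the grasp point. The pads swing forward as they close: fully open they stand 13 mm farther back than shut.
Start: joints at [1.118, 0.477, 0.022, 1.555, -0.011, 1.109, -0.083], TCP at [0.228, -0.635, 0.253] pointing down, gripper open.
Joint ranges: [-2.96, 2.96], [-0.34, 2.1], [-1.41, 1.46], [0.24, 2.44], [-1.37, 4.51], [0.17, 1.92], [-2.96, 2.96]. Speed limits (rad/s): [2.39, 2.39, 3.14, 3.14, 3.14, 3.14, 3.14].

### API

Orientations are given as a unit quaternion [w, x, y, z].
In Python, from station import bot gives the robot as it stands. The module is installed in compiled form; this text tells all that it offers.
- The arm moves only by the tool drive_tool, never from a script. Its argument "series" is one flat list of numbers, 7 for each row, row after row: the opening, from -1 (shut) to 1 (fully open), then the shift along the tool's x, y, z in mm, then the turn, a rotation vector about the tool's x, y, z in rad. In form: [jaw, x, y, z, wx, wy, wz, jaw, x, y, z, wx, wy, wz, ...]. A call has 1 to 12 rows; each row shifts and turns the commanded pose from where the row before left it, along the tool's axes as they then stand; what a row does not reach is not made up. A row lasts 1/8 s, in which the tool goes at most 62.5 mm and 10.7 degrees, less where a joint would pass 70% of its speed; a pose out of reach is approached as far as the arm can. A call with a gripper value outside its range is refused whole. The fingers move at their own pace and stop on an object; "force" is the grip in N (left out, the last holds). Time passes only in rows, so rows that do not move let the fingers close. It gives the time, the measured TCP pose, the force and the opening at its end, in the units of the state.
- bot.get_obs(): the state, without advancing time (a new reading comes with each control period).
- bot.read_camera(name): name is "scene" or "top" or "wrist"; returns a dict with "pixels" (384x512x3 uint8, blue, green, red), "camera_matrix" (3x3 intrinsics, pixels), "rvec" (rotation vector, rad) and "tvec" (3), from world to camera coordinates, as OpenCV has them. Camera axes: x right, y down, z forward; pixel columns grow to the right and rows downward; lengths in m; the calibration is good to about 2 mm. A picture is of the moment at which its call begins. There is no depth.
- bot.hand_in(): hands the job in, once; it reports no verdict.
The state is a dict: "t": time; "q": joint angles; "joint_vel": joint speeds; "joint_torque": joint torques, N m; "eef_pos": TCP position; "tool_rot": TCP orientation; "contact_force": force on the tool from outside, world axes, zero at the start; "torque": the same for the moment, N m; "gripper_width": opening from 0.0 (shut) to 1.0 (fully open).
Only numpy, scipy, OpenCV 4.12 (cv2) and the standard library are available. Lean on these libraries where they do the work, as an engineer would, in place of code of your own. Each camera call takes 0.05 s, during which the arm holds its last target. There are 200 camera calls.

## Working session

There is one attempt and no reset: what is moved stays moved. The work goes in short steps, Python scripts to look and compute and a tool call to move; the robot and the scene stay as the last step left them, time stands still between calls to the robot, and variables do not carry over. Pictures are saved under pics/ and viewed, about 12 in all and at most 16, crops included, and the job is handed in when it is done.

Besides the shell and the picture viewer there is one more tool, called after "Emit:" by a JSON object that holds its "fn" and its "kwargs", one argument or row to a line. drive_tool: Moves the arm, as the interface text tells. Its arguments: {"type":"object","properties":{"series":{"type":"array"},"force":{"type":"number"}},"required":["series"]}

```bash
mkdir -p pics; cat > h.py <<'E'
import numpy as np, cv2
from station import bot
from scipy.spatial.transform import Rotation as R
def cam(n):
    c=bot.read_camera(n); return c
def ray(c,uv,z):
    uv=np.atleast_2d(np.float32(uv)); K=c["camera_matrix"]; Rm=cv2.Rodrigues(np.float64(c["rvec"]))[0]; t=np.float64(c["tvec"]).ravel()
    d=np.c_[uv,np.ones(len(uv))]@np.linalg.inv(K).T@Rm; o=-Rm.T@t
    return o+d*((z-o[2])/d[:,2])[:,None]
def proj(c,p):
    return cv2.projectPoints(np.float64(np.atleast_2d(p)),np.float64(c["rvec"]),np.float64(c["tvec"]),np.float64(c["camera_matrix"]),None)[0][:,0]
E
python3 - <<'E'
from h import *
cs={n:cam(n) for n in("scene","top")}
cv2.imwrite("pics/a.png",np.hstack([cv2.resize(cs[n]["pixels"],(400,300)) for n in cs]))
cv2.imwrite("pics/top.png",cv2.resize(cs["top"]["pixels"],(800,600)))
for n,c in cs.items():
    print(n,c["camera_matrix"].round(1).tolist(),-cv2.Rodrigues(c["rvec"])[0].T@np.ravel(c["tvec"]),proj(c,[[.5,0,0],[.5,.3,0],[.5,-.3,0],[.8,0,0]]).round().tolist())
o=bot.get_obs();print(o["eef_pos"],o["tool_rot"],o["t"],R.from_quat(np.roll(o["tool_rot"],-1)).as_matrix().round(3))
E
```

```text
scene [[392.9, 0.0, 255.3], [0.0, 392.9, 188.4], [0.0, 0.0, 1.0]] [ 1.2421864  -0.12689822  0.80693352] [[244.0, 188.0], [345.0, 172.0], [135.0, 205.0], [268.0, 281.0]]
top [[496.9, 0.0, 251.2], [0.0, 496.9, 180.8], [0.0, 0.0, 1.0]] [0.30503973 0.02351326 1.70011109] [[260.0, 194.0], [172.0, 196.0], [347.0, 192.0], [257.0, 110.0]]
[ 0.22797232 -0.63481928  0.2524495 ] [-7.84227479e-04  9.85178186e-01  1.71532175e-01 -1.98140442e-04] 0.1 [[ 0.941  0.338 -0.001]
 [ 0.338 -0.941  0.001]
 [-0.    -0.002 -1.   ]]
```

View pics/a.png

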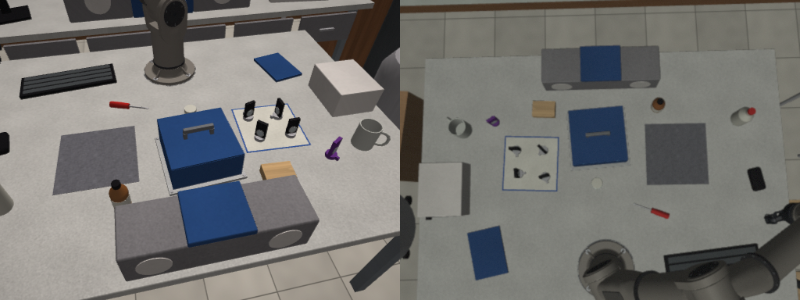

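View pics/top.png

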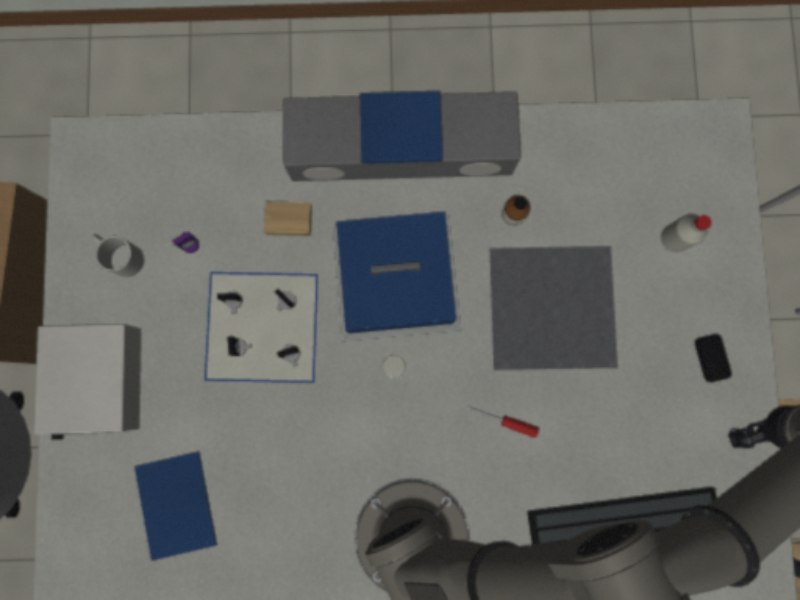

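Top view (800x600): the hood with its bar handle is at (398,270), the pad at (553,308), and the sheet at (262,327). Four black carriers stand on the sheet at (232,300), (285,298), (238,346) and (290,354). The purple look-alike is off the sheet at (187,242). The other blue panels have no handle, so they aren't the hood.

```bash
cat >> h.py <<'E'
def contours(m,amin=60):
    cs=cv2.findContours(m.astype(np.uint8),cv2.RETR_EXTERNAL,cv2.CHAIN_APPROX_NONE)[0]
    return sorted([k for k in cs if cv2.contourArea(k)>amin],key=cv2.contourArea,reverse=True)
def rectw(c,k,z):
    w=ray(c,k[:,0],z)[:,:2]; r=cv2.minAreaRect(np.float32(w*1000)); return np.round(r[0],1),np.round(r[1],1),round(r[2],1)
E
cat > hood.py <<'E'
from h import *
c=cam("top"); im=c["pixels"]; hsv=cv2.cvtColor(im,cv2.COLOR_BGR2HSV)
blue=(hsv[...,1]>120)&(abs(hsv[...,0].astype(int)-110)<15)
for k in contours(blue,800):
    x,y,w,h=cv2.boundingRect(k); print("blue bbox",x,y,w,h,rectw(c,k,.11))
    m=np.zeros(im.shape[:2],np.uint8); cv2.drawContours(m,[k],-1,1,-1); m=cv2.erode(m,np.ones((7,7)))
    for g in contours((m>0)&(hsv[...,1]<100),20): print("  handle",rectw(c,g,.148))
g=(hsv[...,1]<60)&(hsv[...,2]<100)
for k in contours(g,2000): print("grey",cv2.boundingRect(k),rectw(c,k,0))
s=cam("scene"); hs=cv2.cvtColor(s["pixels"],cv2.COLOR_BGR2HSV)
b=(hs[...,1]>120)&(abs(hs[...,0].astype(int)-110)<15)
for k in contours(b,800): 
    m=np.zeros(b.shape,np.uint8); cv2.drawContours(m,[k],-1,1,-1); m=cv2.erode(m,np.ones((5,5)))
    print("scene",cv2.boundingRect(k),[rectw(s,q,.148) for q in contours((m>0)&(hs[...,1]<100),20)])
E
python3 hood.py
```

```text
blue bbox 216 136 75 76 (array([554.5,  21. ]), array([230.5, 223.1]), 3.8)
  handle (array([556.6,  22.1]), array([19.4, 99. ]), 2.9)
blue bbox 87 290 51 68 (array([ 95.4, 472.7]), array([181.9, 126.7]), 11.6)
blue bbox 231 59 52 45 (array([865.9,   1.9]), array([151.5, 168.3]), 0.0)
grey (227, 260, 285, 124) (array([  10.1, -377.3]), array([350.2, 991.8]), 9.2)
grey (313, 157, 82, 80) (array([ 483.9, -322.2]), array([269.6, 269.9]), 89.4)
grey (180, 56, 154, 60) (array([ 8.885e+02, -1.000e-01]), array([542.9, 207.3]), 90.0)
scene (201, 138, 112, 104) [(array([574.4,  13.6]), array([ 47.8, 103.6]), 3.4)]
scene (228, 232, 101, 84) []
scene (325, 68, 61, 36) []
```

```bash
cat >> h.py <<'E'
def go(xyz,a,N=12,o=None):
    """rows for N identical increments to TCP xyz (m), tool-y world angle a (deg, mod 180)"""
    o=o or bot.get_obs(); p=np.array(o["eef_pos"]); R0=R.from_quat(np.roll(o["tool_rot"],-1)); best=None
    for s in(0,180):
        t=np.radians(a+s); M=np.array([[-np.sin(t),np.cos(t),0],[np.cos(t),np.sin(t),0],[0,0,-1]]).T
        w=(R0.inv()*R.from_matrix(M)).as_rotvec()
        if best is None or np.linalg.norm(w)<np.linalg.norm(best): best=w
    S=sum((R.from_rotvec(best*k/N).as_matrix() for k in range(N)))
    d=np.linalg.solve(S,R0.inv().apply(np.array(xyz)-p))*1000
    print(N,"rows:",d.round(1).tolist(),(best/N).round(4).tolist(),"q7",round(o["q"][6],2)); return best
E
python3 -c "
from h import *
go([.5555,.0215,.25],3.4,16)"
```

```text
16 rows: [48.5, -7.9, 0.2] [-0.0001, -0.0, -0.0803] q7 -0.08
```

Emit:
{"fn": "drive_tool", "kwargs": {
  "series": [1, 48.5, -7.9, 0.2, 0, 0, -0.0803, 1, 48.5, -7.9, 0.2, 0, 0, -0.0803, 1, 48.5, -7.9, 0.2, 0, 0, -0.0803, 1, 48.5, -7.9, 0.2, 0, 0, -0.0803, 1, 48.5, -7.9, 0.2, 0, 0, -0.0803, 1, 48.5, -7.9, 0.2, 0, 0, -0.0803, 1, 48.5, -7.9, 0.2, 0, 0, -0.0803, 1, 48.5, -7.9, 0.2, 0, 0, -0.0803, 1, 48.5, -7.9, 0.2, 0, 0, -0.0803, 1, 48.5, -7.9, 0.2, 0, 0, -0.0803, 1, 48.5, -7.9, 0.2, 0, 0, -0.0803, 1, 48.5, -7.9, 0.2, 0, 0, -0.0803]
}}

```text
t: 1.7
eef_pos: [0.5594, -0.173, 0.2508]
tool_rot: [0.0, 0.793, 0.61, 0.0]
contact_force: [0.1, 0.1, -0.3]
gripper_width: 1.0
```

Emit:
{"fn": "drive_tool", "kwargs": {
  "series": [1, 48.5, -7.9, 0.2, 0, 0, -0.0803, 1, 48.5, -7.9, 0.2, 0, 0, -0.0803, 1, 48.5, -7.9, 0.2, 0, 0, -0.0803, 1, 48.5, -7.9, 0.2, 0, 0, -0.0803, 1, 0, 0, 0, 0, 0, 0, 1, 0, 0, 0, 0, 0, 0]
}}

```text
t: 2.45
eef_pos: [0.5553, 0.0206, 0.25]
tool_rot: [0.0, 0.686, 0.727, -0.0]
contact_force: [0.2, -0.6, 0.3]
gripper_width: 0.998
```

```bash
python3 - <<'E'
from h import *
go([.5555,.0215,.143],3.4,8)
c=cam("wrist"); cv2.imwrite("pics/w1.png",c["pixels"])
im=c["pixels"]; hsv=cv2.cvtColor(im,cv2.COLOR_BGR2HSV)
print(proj(c,[[.5555,.0215,.148],[.5555,.0715,.148],[.5555,-.0285,.148]]))
E
```

```text
8 rows: [0.1, 0.0, 13.4] [-0.0, 0.0001, -0.0001] q7 -0.25
[[257.7290618  198.49034456]
 [261.32399934 140.16181884]
 [254.58758849 249.46132937]]
```

View pics/w1.png

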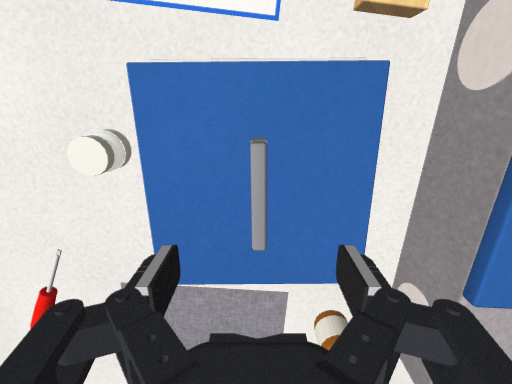

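The wrist view shows the handle running from (258,140) to (260,250), which matches the projected pose. I'll descend and grip.

Emit:
{"fn": "drive_tool", "kwargs": {
  "series": [1, 0, 0, 20, 0, 0, 0, 1, 0, 0, 20, 0, 0, 0, 1, 0, 0, 20, 0, 0, 0, 1, 0, 0, 20, 0, 0, 0, 1, 0, 0, 17, 0, 0, 0, 1, 0, 0, 10, 0, 0, 0, -1, 0, 0, 0, 0, 0, 0, -1, 0, 0, 0, 0, 0, 0, -1, 0, 0, 0, 0, 0, 0, -1, 0, 0, 0, 0, 0, 0, -1, 0, 0, 0, 0, 0, 0, -1, 0, 0, 0, 0, 0, 0],
  "force": 80
}}

```text
t: 4.0
eef_pos: [0.5557, 0.0213, 0.1438]
tool_rot: [0.0, 0.686, 0.728, 0.0]
contact_force: [-1.8, 0.2, 5.6]
gripper_width: 0.15
```

Emit:
{"fn": "drive_tool", "kwargs": {
  "series": [-1, 0, 0, 0, 0, 0, 0, -1, 0, 0, -5, 0, 0, 0, -1, 0, 0, -15, 0, 0, 0, -1, 0, 0, -20, 0, 0, 0, -1, 0, 0, -25, 0, 0, 0, -1, 0, 0, -25, 0, 0, 0, -1, 0, 0, -20, 0, 0, 0, -1, 0, 0, -10, 0, 0, 0, -1, 0, 0, 0, 0, 0, 0]
}}

```text
t: 5.12
eef_pos: [0.5554, 0.0212, 0.2637]
tool_rot: [0.0, 0.686, 0.728, 0.0]
contact_force: [0.8, -0.1, -5.9]
gripper_width: 0.149
```

```bash
python3 - <<'E'
from h import *
go([.484,-.322,.265],0,16)
c=cam("scene"); cv2.imwrite("pics/s1.png",c["pixels"])
E
```

```text
16 rows: [-21.3, -5.1, -0.1] [0.0001, 0.0, 0.0037] q7 -0.25
```

View pics/s1.png

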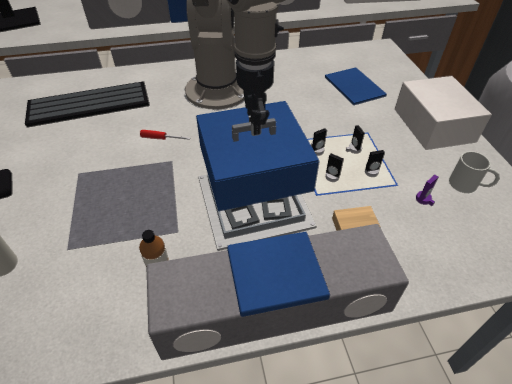

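Hood is lifted level, the chamber is open, and the sockets are visible at scene (243,215) and (278,207). I'm carrying the hood to the pad.

Emit:
{"fn": "drive_tool", "kwargs": {
  "series": [-1, -21.3, -5.1, 0, 0, 0, 0.0037, -1, -21.3, -5.1, 0, 0, 0, 0.0037, -1, -21.3, -5.1, 0, 0, 0, 0.0037, -1, -21.3, -5.1, 0, 0, 0, 0.0037, -1, -21.3, -5.1, 0, 0, 0, 0.0037, -1, -21.3, -5.1, 0, 0, 0, 0.0037, -1, -21.3, -5.1, 0, 0, 0, 0.0037, -1, -21.3, -5.1, 0, 0, 0, 0.0037, -1, -21.3, -5.1, 0, 0, 0, 0.0037, -1, -21.3, -5.1, 0, 0, 0, 0.0037, -1, -21.3, -5.1, 0, 0, 0, 0.0037, -1, -21.3, -5.1, 0, 0, 0, 0.0037]
}}

```text
t: 6.68
eef_pos: [0.5031, -0.237, 0.2618]
tool_rot: [-0.001, 0.702, 0.712, -0.0]
contact_force: [-0.1, -0.2, -4.4]
gripper_width: 0.149
```

Emit:
{"fn": "drive_tool", "kwargs": {
  "series": [-1, -21.3, -5.1, 0, 0, 0, 0.0037, -1, -21.3, -5.1, 0, 0, 0, 0.0037, -1, -21.3, -5.1, 0, 0, 0, 0.0037, -1, -21.3, -5.1, 0, 0, 0, 0.0037, -1, 0, 0, 0, 0, 0, 0, -1, 0, 0, 20, 0, 0, 0, -1, 0, 0, 25, 0, 0, 0, -1, 0, 0, 25, 0, 0, 0, -1, 0, 0, 25, 0, 0, 0, -1, 0, 0, 18, 0, 0, 0, -1, 0, 0, 0, 0, 0, 0]
}}

```text
t: 8.05
eef_pos: [0.4837, -0.3212, 0.1489]
tool_rot: [-0.001, 0.707, 0.707, -0.0]
contact_force: [0.6, -0.6, -4.6]
gripper_width: 0.15
```

Emit:
{"fn": "drive_tool", "kwargs": {
  "series": [-1, 0, 0, 7, 0, 0, 0, -1, 0, 0, 5, 0, 0, 0, -1, 0, 0, 3, 0, 0, 0, -1, 0, 0, 0.6, 0, 0, 0, -1, 0, 0, 0, 0, 0, 0, 1, 0, 0, 0, 0, 0, 0, 1, 0, 0, 0, 0, 0, 0, 1, 0, 0, 0, 0, 0, 0, 1, 0, 0, 0, 0, 0, 0, 1, 0, 0, 0, 0, 0, 0, 1, 0, 0, -20, 0, 0, 0, 1, 0, 0, -40, 0, 0, 0]
}}

```text
t: 9.55
eef_pos: [0.4832, -0.3213, 0.1936]
tool_rot: [-0.002, 0.707, 0.707, -0.0]
contact_force: [1.2, -0.5, 0.7]
gripper_width: 1.002
```

Emit:
{"fn": "drive_tool", "kwargs": {
  "series": [1, 0, 0, -50, 0, 0, 0, 1, 0, 0, -50, 0, 0, 0, 1, -20, 0, -20, 0, 0, 0, 1, -40, 0, 0, 0, 0, 0, 1, 0, 0, 0, 0, 0, 0]
}}

```text
t: 10.18
eef_pos: [0.4829, -0.3855, 0.3144]
tool_rot: [0.0, 0.709, 0.705, -0.001]
contact_force: [-0.2, 0.8, -0.6]
gripper_width: 0.996
```

```bash
cat > t.py <<'E'
from h import *
o=bot.get_obs(); print(o["eef_pos"],o["t"])
c=cam("top"); im=c["pixels"]; x0,y0,x1,y1=120,125,300,255
cr=cv2.resize(im[y0:y1,x0:x1],None,fx=4.4,fy=4.4,interpolation=cv2.INTER_CUBIC); cv2.imwrite("pics/t2.png",cr)
np.savez("top2.npz",**c)
E
python3 t.py; python3 hood.py|head -3
```

```text
[ 0.48290129 -0.38553712  0.31436638] 10.175
blue bbox 320 158 77 72 (array([ 483. , -313.3]), array([226. , 236.2]), 0.2)
  handle (array([ 484.3, -316.7]), array([ 16.7, 101.4]), 0.5)
blue bbox 87 290 51 68 (array([ 95.6, 472.5]), array([181.8, 127. ]), 11.4)
```

View pics/t2.png

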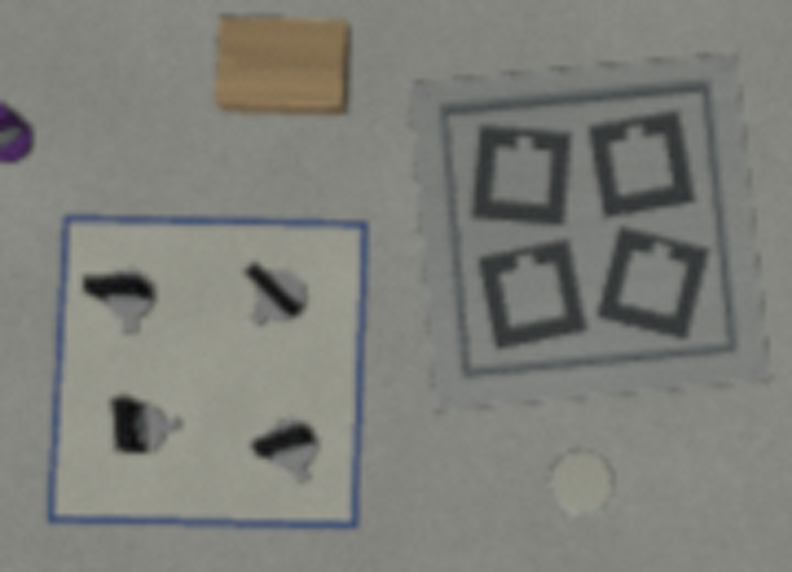

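The sockets all have their slots toward image-up (+x) with small twists. The carrier ribs (crop pixels) are: A (120,300) pointing down, B (278,295) down-left, C (140,425) right, D (288,450) down-right. The hood stands on the pad at (483,-315) mm. I'll go over the chamber for a wrist view.

```bash
python3 - <<'E'
from h import *
o=bot.get_obs(); R0=R.from_quat(np.roll(o["tool_rot"],-1))
c=cam("wrist"); Rm=cv2.Rodrigues(c["rvec"])[0]; p=-Rm.T@np.ravel(c["tvec"])
print("cam in tool",R0.inv().apply(p-o["eef_pos"]).round(4),"view dir in tool",R0.inv().apply(Rm[2]).round(3),c["camera_matrix"][0,0], c["camera_matrix"][:2,2])
go([.545,-.03,.33],3.4,12)
E
```

```text
cam in tool [ 0.082  -0.     -0.1205] view dir in tool [-0.319  0.001  0.948] 274.5543614609052 [257.64522963 191.61417211]
12 rows: [29.1, 5.8, -1.3] [-0.0, -0.0001, -0.0049] q7 0.47
```

```bash
python3 - <<'E'
from h import *
go([.555,-.055,.22],3.4,12)
E
```

```text
12 rows: [27.0, 6.6, 7.9] [-0.0, -0.0001, -0.0049] q7 0.47
```

Emit:
{"fn": "drive_tool", "kwargs": {
  "series": [1, 27, 6.6, 7.9, 0, 0, -0.0049, 1, 27, 6.6, 7.9, 0, 0, -0.0049, 1, 27, 6.6, 7.9, 0, 0, -0.0049, 1, 27, 6.6, 7.9, 0, 0, -0.0049, 1, 27, 6.6, 7.9, 0, 0, -0.0049, 1, 27, 6.6, 7.9, 0, 0, -0.0049, 1, 27, 6.6, 7.9, 0, 0, -0.0049, 1, 27, 6.6, 7.9, 0, 0, -0.0049, 1, 27, 6.6, 7.9, 0, 0, -0.0049, 1, 27, 6.6, 7.9, 0, 0, -0.0049, 1, 27, 6.6, 7.9, 0, 0, -0.0049, 1, 0, 0, 0, 0, 0, 0]
}}

```text
t: 11.88
eef_pos: [0.5494, -0.0796, 0.2273]
tool_rot: [-0.001, 0.686, 0.728, 0.0]
contact_force: [0.5, -0.1, -0.2]
gripper_width: 1.0
```

```bash
python3 - <<'E'
from h import *
c=cam("wrist"); np.savez("w2.npz",**c); cv2.imwrite("pics/w2.png",cv2.resize(c["pixels"],(800,600)))
E
```

```text
(no output)
```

View pics/w2.png

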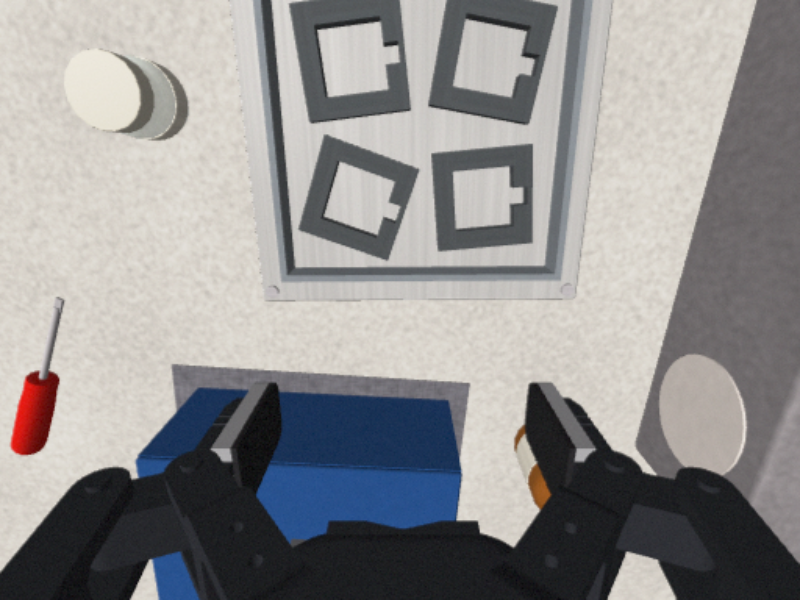

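The wrist view shows four dark blocks, with slots (800x600) at (392,53), (527,65), (392,211) and (517,195). I'll move 60 mm along y to get them all fully in frame.

Emit:
{"fn": "drive_tool", "kwargs": {
  "series": [1, 30, 0, 0, 0, 0, 0, 1, 30, 0, 0, 0, 0, 0, 1, 0, 0, 0, 0, 0, 0, 1, 0, 0, 0, 0, 0, 0]
}}

```text
t: 12.42
eef_pos: [0.5465, -0.0248, 0.2278]
tool_rot: [0.0, 0.688, 0.725, -0.0]
contact_force: [0.8, 0.8, 0.5]
gripper_width: 0.998
```

```bash
cat > sock.py <<'E'
from h import *
def socks(c,dbg=None):
    im=c["pixels"]; hsv=cv2.cvtColor(im,cv2.COLOR_BGR2HSV); g=hsv[...,2]
    m=(g<115)&(hsv[...,1]<110); out=[]
    cs,h=cv2.findContours(m.astype(np.uint8),cv2.RETR_CCOMP,cv2.CHAIN_APPROX_NONE)
    for i,k in enumerate(cs):
        if h[0][i][3]>=0 or cv2.contourArea(k)<800: continue
        r=rectw(c,k,.022)
        if not(66<r[1][0]<80 and 66<r[1][1]<80): continue
        holes=[cs[j] for j in range(len(cs)) if h[0][j][3]==i and cv2.contourArea(cs[j])>200]
        if not holes: continue
        w=ray(c,holes[0][:,0],.016)[:,:2]*1000; d=w-r[0]; far=d[np.argsort(-np.linalg.norm(d,axis=1))]
        # slot direction: rect angle nearest mean of hole centroid offset
        M=cv2.moments(np.float32(w)); cen=np.array([M["m10"],M["m01"]])/M["m00"]-r[0]
        cand=[r[2]+90*q for q in range(4)]
        tip=[np.max(d@[np.cos(np.radians(a)),np.sin(np.radians(a))]) for a in cand]
        a=cand[int(np.argmax(tip))]; a=(a+180)%360-180
        out.append((r[0],round(a,1),r[1],np.round(sorted(tip),1)))
    return out
if __name__=="__main__":
    c=cam("wrist"); np.savez("w3.npz",**c)
    print("wrist"); [print(*s) for s in socks(c)]
    t=dict(np.load("top2.npz")); print("top"); [print(*s) for s in socks(t)]
E
python3 sock.py
```

```text
wrist
[605.9 -23.5] 8.5 [71.5 73.5] [21.2 22.5 22.6 32.3]
[513.1 -29.5] -16.0 [73.8 71.4] [20.9 22.3 22.9 32.8]
[506.6  63.2] 10.1 [71.3 71.4] [22.3 22.4 23.2 33.3]
[600.   69.3] -6.4 [71.5 72.2] [22.3 22.4 23.3 32.2]
top
```

```bash
python3 - <<'E'
from h import *
t=dict(np.load("top2.npz"))
print(ray(t,[[262/1.5625,327/1.5625],[232/1.5625,300/1.5625],[285/1.5625,298/1.5625],[238/1.5625,346/1.5625],[290/1.5625,354/1.5625]],0).round(3))
go([.45,.24,.25],3.4,10)
E
```

```text
[[0.456 0.317 0.   ]
 [0.517 0.383 0.   ]
 [0.519 0.266 0.   ]
 [0.415 0.369 0.   ]
 [0.395 0.256 0.   ]]
10 rows: [27.0, -8.2, -2.2] [0.0, 0.0001, -0.0008] q7 -0.18
```

Emit:
{"fn": "drive_tool", "kwargs": {
  "series": [1, 27, -8.2, -2.2, 0, 0, 0, 1, 27, -8.2, -2.2, 0, 0, 0, 1, 27, -8.2, -2.2, 0, 0, 0, 1, 27, -8.2, -2.2, 0, 0, 0, 1, 27, -8.2, -2.2, 0, 0, 0, 1, 27, -8.2, -2.2, 0, 0, 0, 1, 27, -8.2, -2.2, 0, 0, 0, 1, 27, -8.2, -2.2, 0, 0, 0, 1, 27, -8.2, -2.2, 0, 0, 0, 1, 27, -8.2, -2.2, 0, 0, 0, 1, 0, 0, 0, 0, 0, 0, 1, 0, 0, 0, 0, 0, 0]
}}

```text
t: 13.98
eef_pos: [0.4509, 0.2403, 0.2494]
tool_rot: [0.0, 0.689, 0.725, -0.0]
contact_force: [0.0, -0.9, 0.6]
gripper_width: 1.0
```

```bash
python3 - <<'E'
from h import *
c=cam("wrist"); np.savez("w4.npz",**c); cv2.imwrite("pics/w4.png",cv2.resize(c["pixels"],(800,600)))
E
```

```text
(no output)
```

View pics/w4.png

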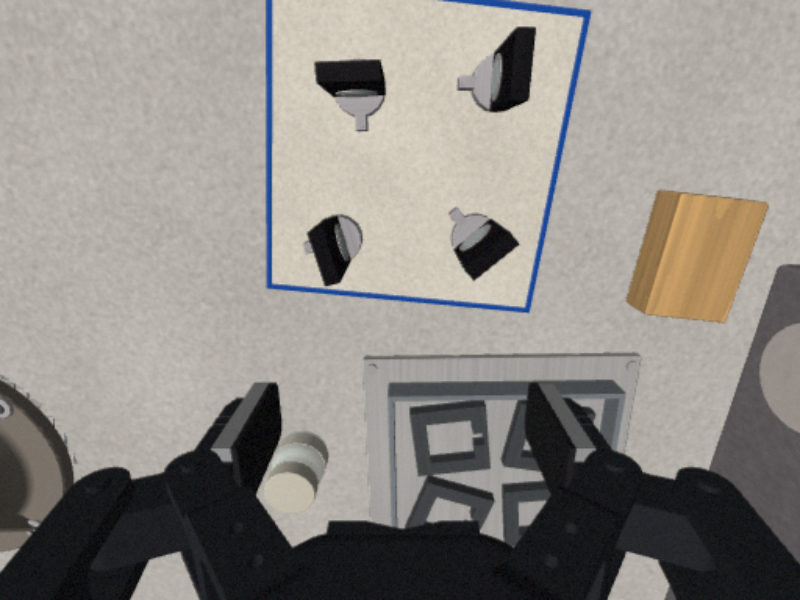

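The sheet view shows four black carriers on the sheet at (350,85), (505,75), (335,245) and (480,240). Their ribs are at (362,125), (462,83), (308,247) and (456,215). All are black, none purple.

```bash
python3 - <<'E'
from h import *
c=dict(np.load("w4.npz")); hsv=cv2.cvtColor(c["pixels"],cv2.COLOR_BGR2HSV)
for n,(x,y) in dict(footA=(360,107),rib=(362,125),side=(478,100),sheet=(400,150),sheet2=(300,60),plate=(350,75),top=(350,72),footB=(482,92),shadow=(480,112),band=(358,93)).items(): print(n,hsv[int(y/1.5625),int(x/1.5625)])
E
```

```text
footA [175   9 167]
rib [165   9 162]
side [170   8  93]
sheet [ 20  28 208]
sheet2 [ 19  27 208]
plate [130  28  27]
top [174  49  26]
footB [158   6 164]
shadow [ 25  25 195]
band [ 75  10 104]
```

```bash
cat > carr.py <<'E'
from h import *
from scipy.optimize import least_squares
def carriers(c):
    im=c["pixels"]; hsv=cv2.cvtColor(im,cv2.COLOR_BGR2HSV); S,V=hsv[...,1],hsv[...,2]
    foot=((S<18)&(V>125)&(V<192)).astype(np.uint8)
    cream=cv2.dilate(((V>192)&(S>14)).astype(np.uint8),np.ones((3,3)))
    dark=(V<70).astype(np.uint8); side=((V>=70)&(V<=125)&(S<40)).astype(np.uint8); out=[]
    n,l,st,cen=cv2.connectedComponentsWithStats(cv2.dilate(foot|side|dark,np.ones((3,3))))
    for i in range(1,n):
        if st[i,4]>6000 or st[i,4]<200: continue
        f=foot*(l==i)
        ks=contours(f,20)
        if not ks or (dark*(l==i)).sum()<80: continue
        k=np.vstack([q[:,0] for q in ks]); w=ray(c,k,.014)[:,:2]*1000
        # keep outline points not bordering the plate/its reflection
        near=cv2.dilate(dark,np.ones((5,5)))[k[:,1],k[:,0]]>0
        ok=~near; w=w[ok]
        if len(w)<12: continue
        fit=None
        hub=ray(c,np.argwhere(f)[:,::-1],.014)[:,:2]*1000
        for dx in(-15,0,15):
            for dy in(-15,0,15):
                r=least_squares(lambda p:np.linalg.norm(w-p,axis=1)-19.7,hub.mean(0)+[dx,dy],loss="cauchy",f_scale=.7)
                if fit is None or r.cost<fit.cost: fit=r
        p=fit.x; d=hub-p; rr=np.linalg.norm(d,axis=1); e=d[(rr>22.5)&(rr<34)]
        if len(e)<4: continue
        a=np.degrees(np.arctan2(*e.mean(0)[::-1]))
        res=np.abs(np.linalg.norm(w-p,axis=1)-19.7); 
        # plate top: hull of black mask, points at z=.08 -> longest edge direction
        hull=cv2.convexHull(contours(dark*(l==i),20)[0]); hp=cv2.approxPolyDP(hull,1.5,True)[:,0]
        hw=ray(c,hp,.08)[:,:2]*1000; ed=np.roll(hw,-1,0)-hw; L=np.linalg.norm(ed,axis=1)
        es=[(round(L[j]),round(float(np.degrees(np.arctan2(ed[j,1],ed[j,0])))%180,1)) for j in np.argsort(-L)[:4]]
        out.append((p.round(1),round(float(a),1),"tip",rr[rr<36].max().round(1),"inl",int((res<1).sum()),len(w),cen[i].round(),"rib+90:",round((a+90)%180,1),es))
    return out
if __name__=="__main__":
    import sys
    c=dict(np.load(sys.argv[1])) if len(sys.argv)>1 else cam("wrist")
    for o in carriers(c): print(*o)
E
python3 carr.py w4.npz
```

```text
[516.6 378. ] -178.3 tip 31.0 inl 20 45 [322.  47.] rib+90: 91.7 [(38, 91.2), (32, 89.9), (16, 50.6), (14, 28.4)]
[410.9 369.8] -85.0 tip 30.9 inl 25 60 [226.  55.] rib+90: 5.0 [(38, 4.2), (32, 4.5), (18, 104.0), (11, 145.8)]
[510.3 259. ] 131.8 tip 31.5 inl 26 52 [306. 155.] rib+90: 41.8 [(38, 43.3), (29, 44.9), (13, 118.9), (13, 149.3)]
[394.4 252.1] -163.3 tip 28.4 inl 28 48 [213. 158.] rib+90: 106.7 [(38, 107.6), (33, 105.3), (15, 65.1), (13, 42.9)]
```

Four carriers are measured. Circle fit, rib tip at about 30 mm and plate edge angles all agree. I'll start with carrier C at (411,370), rib at -85°.

```bash
cat >> h.py <<'E'
def go2(xyz,a,turn=0,N=12,o=None):
    """like go, a exact (deg); turn +1/-1 forces world yaw sense, 0 = nearest"""
    o=o or bot.get_obs(); p=np.array(o["eef_pos"]); R0=R.from_quat(np.roll(o["tool_rot"],-1)); M0=R0.as_matrix()
    cur=np.degrees(np.arctan2(M0[1,1],M0[0,1])); d=(a-cur+180)%360-180
    if turn>0 and d<-5: d+=360
    if turn<0 and d>5: d-=360
    # level first (row 1), then yaw
    t=np.radians(cur); M=np.array([[-np.sin(t),np.cos(t),0],[np.cos(t),np.sin(t),0],[0,0,-1]]).T
    lev=(R0.inv()*R.from_matrix(M)).as_rotvec(); wz=-np.radians(d)
    S=sum(R.from_rotvec([0,0,wz*k/N]).as_matrix() for k in range(N))
    s=np.linalg.solve(S,M.T@(np.array(xyz)-p))*1000
    # path check
    P=p.copy(); T=M.copy(); rad=[]
    for k in range(N): P=P+T@s/1000; T=T@R.from_rotvec([0,0,wz/N]).as_matrix(); rad.append(np.hypot(*P[:2]))
    print(f"a {cur:.1f}->{a} d={d:.1f} N={N} shift {s.round(1).tolist()} wz {wz/N:.4f}; level {lev.round(4).tolist()} q7 {o['q'][6]:.2f} r {min(rad):.2f}-{max(rad):.2f}")
E
python3 - <<'E'
from h import *
go2([.411,.370,.20],-85,-1)
E
```

```text
a 2.9->-85 d=-87.9 N=12 shift [7.3, -10.2, 4.1] wz 0.1279; level [-0.0001, 0.0009, 0.0] q7 -0.73 r 0.50-0.55
```

Emit:
{"fn": "drive_tool", "kwargs": {
  "series": [1, 7.3, -10.2, 4.1, 0, 0, 0.128, 1, 7.3, -10.2, 4.1, 0, 0, 0.128, 1, 7.3, -10.2, 4.1, 0, 0, 0.128, 1, 7.3, -10.2, 4.1, 0, 0, 0.128, 1, 7.3, -10.2, 4.1, 0, 0, 0.128, 1, 7.3, -10.2, 4.1, 0, 0, 0.128, 1, 7.3, -10.2, 4.1, 0, 0, 0.128, 1, 7.3, -10.2, 4.1, 0, 0, 0.128, 1, 7.3, -10.2, 4.1, 0, 0, 0.128, 1, 7.3, -10.2, 4.1, 0, 0, 0.128, 1, 7.3, -10.2, 4.1, 0, 0, 0.128, 1, 7.3, -10.2, 4.1, 0, 0, 0.128]
}}

```text
t: 15.52
eef_pos: [0.4112, 0.371, 0.2001]
tool_rot: [0.0, 0.999, 0.041, 0.0]
contact_force: [0.1, 0.1, -0.4]
gripper_width: 1.001
```

Emit:
{"fn": "drive_tool", "kwargs": {
  "series": [1, 0, 0, 0, 0, 0, 0, 1, 0, 0, 0, 0, 0, 0]
}}

```text
t: 15.78
eef_pos: [0.4104, 0.3709, 0.2003]
tool_rot: [0.0, 0.999, 0.045, -0.0]
contact_force: [0.2, 0.2, -0.1]
gripper_width: 0.999
```

```bash
python3 carr.py; python3 - <<'E'
from h import *
c=cam("wrist"); np.savez("w5.npz",**c); cv2.imwrite("pics/w5.png",c["pixels"])
go2([.411,.370,.068],-85,0,6)
E
```

```text
[515.9 377.8] -178.4 tip 29.5 inl 49 79 [260.  75.] rib+90: 91.6 [(38, 92.9), (28, 92.0), (10, 2.4), (10, 3.7)]
[412.2 368.3] -86.9 tip 29.2 inl 32 55 [261. 179.] rib+90: 3.1 [(52, 4.9), (51, 4.6), (10, 89.8), (9, 95.1)]
a -84.9->-85 d=-0.1 N=6 shift [0.1, 0.2, 22.1] wz 0.0003; level [0.0004, -0.0001, 0.0] q7 -2.49 r 0.55-0.55
```

View pics/w5.png

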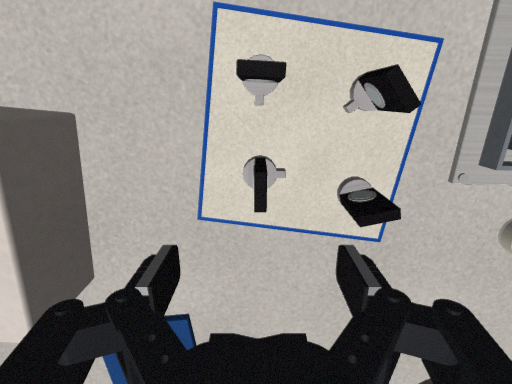

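The hover view shows carrier C centred under the tool at (261,178), plate along the image vertical and rib to the right at (280,173). Grasping it.

Emit:
{"fn": "drive_tool", "kwargs": {
  "series": [1, 1, 1, 30, 0, 0, 0, 1, 0, 0, 30, 0, 0, 0, 1, 0, 0, 30, 0, 0, 0, 1, 0, 0, 27, 0, 0, 0, 1, 0, 0, 15, 0, 0, 0, -1, 0, 0, 0, 0, 0, 0, -1, 0, 0, 0, 0, 0, 0, -1, 0, 0, 0, 0, 0, 0, -1, 0, 0, 0, 0, 0, 0, -1, 0, 0, 0, 0, 0, 0, -1, 0, 0, 0, 0, 0, 0, -1, 0, 0, 0, 0, 0, 0],
  "force": 60
}}

```text
t: 17.38
eef_pos: [0.4112, 0.3711, 0.0686]
tool_rot: [0.0, 0.999, 0.044, 0.0]
contact_force: [-0.2, -0.9, 2.7]
gripper_width: 0.127
```

Emit:
{"fn": "drive_tool", "kwargs": {
  "series": [-1, 0, 0, -10, 0, 0, 0, -1, 0, 0, -25, 0, 0, 0, -1, 0, 0, -35, 0, 0, 0, -1, 0, 0, -35, 0, 0, 0, -1, 0, 0, -25, 0, 0, 0, -1, 0, 0, 0, 0, 0, 0, -1, 0, 0, 0, 0, 0, 0]
}}

```text
t: 18.25
eef_pos: [0.4107, 0.3705, 0.1975]
tool_rot: [0.001, 0.999, 0.044, -0.0]
contact_force: [-0.1, 0.4, -2.1]
gripper_width: 0.132
```

```bash
python3 - <<'E'
from h import *
c=cam("wrist"); np.savez("w6.npz",**c); cv2.imwrite("pics/w6.png",c["pixels"][60:384])
o=bot.get_obs(); print(o["gripper_width"])
for s,(p,a) in enumerate([((605.9,-23.5),8.5),((513.1,-29.5),-16),((506.6,63.2),10.1),((600,69.3),-6.4)]):
  print(s); go2([p[0]/1e3,p[1]/1e3,.2],a,1,12)
E
```

```text
0.13104156173539255
0
a -84.9->8.5 d=93.4 N=12 shift [-15.0, 38.2, -0.2] wz -0.1359; level [0.0015, 0.0018, -0.0] q7 -2.49 r 0.44-0.61
1
a -84.9->-16 d=68.9 N=12 shift [-13.9, 33.8, -0.2] wz -0.1003; level [0.0015, 0.0018, -0.0] q7 -2.49 r 0.43-0.52
2
a -84.9->10.1 d=95.0 N=12 shift [-15.6, 25.8, -0.2] wz -0.1382; level [0.0015, 0.0018, -0.0] q7 -2.49 r 0.44-0.53
3
a -84.9->-6.4 d=78.5 N=12 shift [-4.9, 31.7, -0.2] wz -0.1142; level [0.0015, 0.0018, -0.0] q7 -2.49 r 0.49-0.60
```

View pics/w6.png

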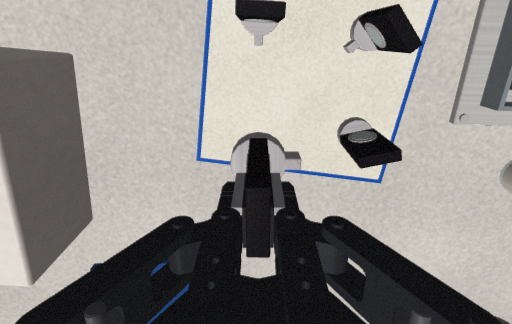

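Carrier C is held upright, with its foot at (258,152) in the crop and rib to the right. Taking it to the socket at (600,69).

Emit:
{"fn": "drive_tool", "kwargs": {
  "series": [-1, -4.9, 31.7, -0.2, 0.0015, 0.0018, -0.1142, -1, -4.9, 31.7, -0.2, 0, 0, -0.1142, -1, -4.9, 31.7, -0.2, 0, 0, -0.1142, -1, -4.9, 31.7, -0.2, 0, 0, -0.1142, -1, -4.9, 31.7, -0.2, 0, 0, -0.1142, -1, -4.9, 31.7, -0.2, 0, 0, -0.1142, -1, -4.9, 31.7, -0.2, 0, 0, -0.1142, -1, -4.9, 31.7, -0.2, 0, 0, -0.1142, -1, -4.9, 31.7, -0.2, 0, 0, -0.1142, -1, -4.9, 31.7, -0.2, 0, 0, -0.1142, -1, -4.9, 31.7, -0.2, 0, 0, -0.1142, -1, -4.9, 31.7, -0.2, 0, 0, -0.1142]
}}

```text
t: 19.8
eef_pos: [0.601, 0.0692, 0.1989]
tool_rot: [-0.001, 0.745, 0.668, -0.0]
contact_force: [-0.4, -0.1, -1.0]
gripper_width: 0.133
```

Emit:
{"fn": "drive_tool", "kwargs": {
  "series": [-1, 0, 0, 20, 0, 0, 0, -1, 0, 0, 30, 0, 0, 0, -1, 0, 0, 25, 0, 0, 0, -1, 0, 0, 10, 0, 0, 0, -1, 0, 0, 0, 0, 0, 0, -1, 0, 0, 0, 0, 0, 0]
}}

```text
t: 20.55
eef_pos: [0.6015, 0.0708, 0.1164]
tool_rot: [0.0, 0.746, 0.666, 0.002]
contact_force: [0.0, -0.2, -2.1]
gripper_width: 0.13
```

```bash
python3 - <<'E'
from h import *
o=bot.get_obs(); c=cam("wrist"); np.savez("w7.npz",**c); 
go2([.600,.0693,.105],-6.4,0,1)
z=o["eef_pos"][2]-.068
im=cv2.resize(c["pixels"][120:312,156:412],(768,576),interpolation=cv2.INTER_CUBIC); cv2.imwrite("pics/w7.png",im)
E
```

```text
a -6.4->-6.4 d=0.0 N=1 shift [-1.7, -1.5, 11.6] wz -0.0005; level [0.003, -0.0024, 0.0] q7 -0.61 r 0.60-0.60
```

View pics/w7.png

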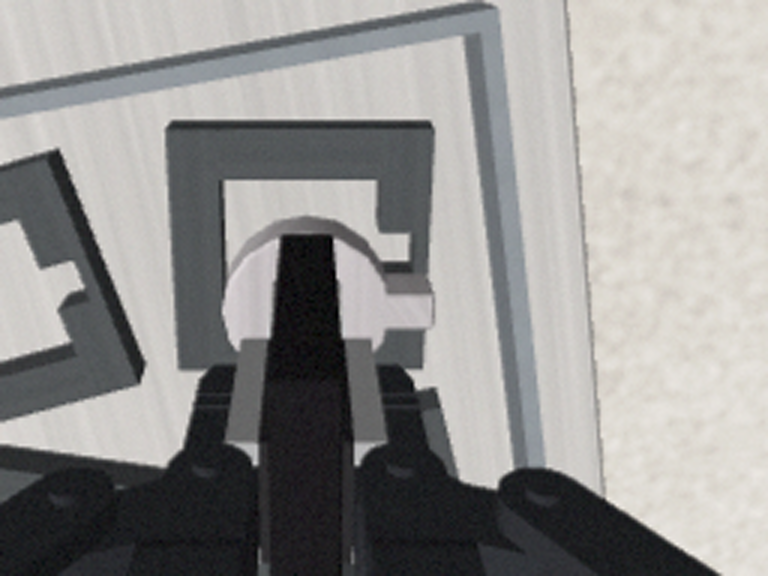

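The view shows the foot over the socket, with its rib at crop (410,305) lined up with the slot at (395,248) once perspective is allowed for. I'll check the foot's offset in the tool numerically.

```bash
cat > held.py <<'E'
from h import *
from scipy.optimize import least_squares
def held(c,o,pts_crop,off=(156,120),sc=3.):
    z=o["eef_pos"][2]-.068+.014; R0=R.from_quat(np.roll(o["tool_rot"],-1))
    w=ray(c,np.array(pts_crop)/sc+off,z); return R0.inv().apply(w-o["eef_pos"])*1000
E
python3 - <<'E'
from held import *
c=dict(np.load("w7.npz")); o=bot.get_obs()
g=cv2.cvtColor(c["pixels"],cv2.COLOR_BGR2HSV)
# foot-top pixels: brighter low-sat region in ROI
x0,y0=156,120
roi=g[185:240,225:305]; f=((roi[...,2]>165)&(roi[...,1]<25)&((roi[...,0]>140)|(roi[...,0]<5))).astype(np.uint8)
k=contours(f,15); pts=np.vstack([q[:,0] for q in k])+[225,185]
w=held(c,o,pts,(0,0),1.)
print(w.round(0)[::4,:2].tolist())
t=w[:,:2]; r=least_squares(lambda p:np.linalg.norm(t-p,axis=1)-19.7,[0,0],loss="cauchy",f_scale=.7); print(r.x,(abs(r.fun)<1).sum(),len(t), held(c,o,[[433,308],[300,233]]).round(1))
E
```

```text
[[17.0, 6.0], [15.0, 7.0], [12.0, 7.0], [9.0, 7.0], [6.0, 8.0], [3.0, 9.0], [-0.0, 9.0], [-3.0, 9.0], [-7.0, 9.0], [-7.0, 12.0], [-7.0, 15.0], [-9.0, 16.0], [-6.0, 18.0], [-3.0, 19.0], [-3.0, 21.0], [-3.0, 24.0], [-3.0, 27.0], [-3.0, 29.0], [-0.0, 28.0], [3.0, 29.0], [3.0, 27.0], [3.0, 24.0], [3.0, 21.0], [4.0, 18.0], [7.0, 17.0], [9.0, 15.0], [12.0, 14.0], [15.0, 12.0], [16.0, 9.0], [17.0, 7.0], [16.0, -10.0], [15.0, -13.0], [12.0, -16.0], [9.0, -17.0], [6.0, -18.0], [3.0, -19.0], [-0.0, -19.0], [-3.0, -19.0], [-6.0, -18.0], [-10.0, -16.0], [-6.0, -15.0], [-6.0, -12.0], [-6.0, -10.0], [-3.0, -9.0], [-0.0, -9.0], [3.0, -9.0], [6.0, -9.0], [8.0, -8.0], [11.0, -7.0], [14.0, -7.0], [17.0, -7.0]]
[-1.21377314  0.20573461] 68 203 [[ 0.6 29.7 54.1]
 [19.2 -1.1 54. ]]
```

Emit:
{"fn": "drive_tool", "kwargs": {
  "series": [-1, -1.2, -1.5, 0, 0.003, -0.0024, 0, -1, 0, 0, 10, 0, 0, 0, -1, 0, 0, 8, 0, 0, 0, -1, 0, 0, 5, 0, 0, 0, -1, 0, 0, 4, 0, 0, 0, -1, 0, 0, 3, 0, 0, 0, -1, 0, 0, 0, 0, 0, 0, -1, 0, 0, 0, 0, 0, 0]
}}

```text
t: 21.6
eef_pos: [0.5996, 0.0695, 0.0858]
tool_rot: [-0.0, 0.746, 0.666, -0.001]
contact_force: [0.6, -0.7, -1.3]
gripper_width: 0.131
```

It's past the block's top edge with no contact force, so I'll push it home.

Emit:
{"fn": "drive_tool", "kwargs": {
  "series": [-1, 0, 0, 4, 0, 0, 0, -1, 0, 0, 3, 0, 0, 0, -1, 0, 0, 1.5, 0, 0, 0, -1, 0, 0, 0, 0, 0, 0, -1, 0, 0, 0, 0, 0, 0]
}}

```text
t: 22.22
eef_pos: [0.5995, 0.0694, 0.0786]
tool_rot: [-0.0, 0.746, 0.666, -0.001]
contact_force: [-4.2, -1.2, 12.9]
gripper_width: 0.132
```

Home: it bottomed at 0.0786, which is 10 mm above the grasp height, with 13 N. Releasing.

Emit:
{"fn": "drive_tool", "kwargs": {
  "series": [0.2, 0, 0, 0, 0, 0, 0, 0.2, 0, 0, 0, 0, 0, 0, 0.2, 0, 0, 0, 0, 0, 0, 0.2, 0, 0, 0, 0, 0, 0, 0.2, 0, 0, -25, 0, 0, 0, 0.2, 0, 0, -40, 0, 0, 0, 1, 0, 0, -40, 0, 0, 0, 1, 0, 0, -15, 0, 0, 0, 1, 0, 0, 0, 0, 0, 0]
}}

```text
t: 23.35
eef_pos: [0.6, 0.0694, 0.1977]
tool_rot: [0.0, 0.746, 0.666, -0.0]
contact_force: [-0.7, 0.5, -1.3]
gripper_width: 0.999
```

```bash
python3 - <<'E'
from h import *
go2([.5105,.259,.20],132,1,12)
E
```

```text
a -6.4->132 d=138.4 N=12 shift [19.2, 11.9, -0.2] wz -0.2013; level [-0.0001, 0.0003, 0.0] q7 -0.55 r 0.57-0.65
```

```bash
python3 - <<'E'
from h import *
go2([.5105,.259,.20],132,1,16)
E
```

```text
a -6.4->132 d=138.4 N=16 shift [14.2, 9.3, -0.1] wz -0.1510; level [-0.0001, 0.0003, 0.0] q7 -0.55 r 0.57-0.65
```

Emit:
{"fn": "drive_tool", "kwargs": {
  "series": [1, 14.2, 9.3, -0.1, 0, 0, -0.151, 1, 14.2, 9.3, -0.1, 0, 0, -0.151, 1, 14.2, 9.3, -0.1, 0, 0, -0.151, 1, 14.2, 9.3, -0.1, 0, 0, -0.151, 1, 14.2, 9.3, -0.1, 0, 0, -0.151, 1, 14.2, 9.3, -0.1, 0, 0, -0.151, 1, 14.2, 9.3, -0.1, 0, 0, -0.151, 1, 14.2, 9.3, -0.1, 0, 0, -0.151, 1, 14.2, 9.3, -0.1, 0, 0, -0.151, 1, 14.2, 9.3, -0.1, 0, 0, -0.151, 1, 14.2, 9.3, -0.1, 0, 0, -0.151, 1, 14.2, 9.3, -0.1, 0, 0, -0.151]
}}

```text
t: 24.85
eef_pos: [0.5738, 0.2449, 0.196]
tool_rot: [-0.002, -0.067, 0.998, -0.0]
contact_force: [0.5, -0.5, 0.3]
gripper_width: 0.999
```

Emit:
{"fn": "drive_tool", "kwargs": {
  "series": [1, 14.2, 9.3, -0.1, 0, 0, -0.151, 1, 14.2, 9.3, -0.1, 0, 0, -0.151, 1, 14.2, 9.3, -0.1, 0, 0, -0.151, 1, 14.2, 9.3, -0.1, 0, 0, -0.151, 1, 0, 0, 0, 0, 0, 0, 1, 0, 0, 0, 0, 0, 0]
}}

```text
t: 25.6
eef_pos: [0.5103, 0.2593, 0.1979]
tool_rot: [-0.001, -0.357, 0.934, 0.0]
contact_force: [-0.4, -0.1, 0.2]
gripper_width: 1.006
```

```bash
python3 carr.py; python3 - <<'E'
from h import *
go2([.5105,.259,.068],132,0,1)
E
```

```text
[394.6 252.1] -161.9 tip 28.4 inl 23 55 [333.  90.] rib+90: 108.1 [(38, 105.9), (30, 108.6), (19, 129.4), (12, 149.2)]
[510.3 259. ] 133.1 tip 29.3 inl 50 76 [259. 180.] rib+90: 43.1 [(52, 44.4), (52, 44.1), (10, 131.8), (9, 131.8)]
a 131.8->132 d=0.2 N=1 shift [0.3, -0.3, 130.2] wz -0.0031; level [0.0012, -0.0019, 0.0] q7 1.21 r 0.57-0.57
```

Emit:
{"fn": "drive_tool", "kwargs": {
  "series": [1, 0.3, 0, 30, 0.001, -0.002, -0.042, 1, 0, 0, 30, 0, 0, 0, 1, 0, 0, 30, 0, 0, 0, 1, 0, 0, 25, 0, 0, 0, 1, 0, 0, 15, 0, 0, 0, -1, 0, 0, 0, 0, 0, 0, -1, 0, 0, 0, 0, 0, 0, -1, 0, 0, 0, 0, 0, 0, -1, 0, 0, 0, 0, 0, 0, -1, 0, 0, 0, 0, 0, 0, -1, 0, 0, 0, 0, 0, 0, -1, 0, 0, 0, 0, 0, 0]
}}

```text
t: 27.15
eef_pos: [0.5101, 0.2597, 0.0694]
tool_rot: [0.001, -0.378, 0.926, -0.0]
contact_force: [0.4, -1.1, 6.2]
gripper_width: 0.13
```

Emit:
{"fn": "drive_tool", "kwargs": {
  "series": [-1, 0, 0, -10, 0, 0, 0, -1, 0, 0, -25, 0, 0, 0, -1, 0, 0, -35, 0, 0, 0, -1, 0, 0, -35, 0, 0, 0, -1, 0, 0, -25, 0, 0, 0, -1, 0, 0, 0, 0, 0, 0, -1, 0, 0, 0, 0, 0, 0]
}}

```text
t: 28.02
eef_pos: [0.5093, 0.2591, 0.1985]
tool_rot: [-0.0, -0.378, 0.926, -0.0]
contact_force: [-0.3, -0.1, -1.7]
gripper_width: 0.129
```

```bash
python3 - <<'E'
from h import *
for s,(p,a) in enumerate([((605.9,-23.5),8.5),((513.1,-29.5),-16),((506.6,63.2),10.1)]):
  print(s); go2([p[0]/1e3,p[1]/1e3,.2],a,-1,14)
E
```

```text
0
a 134.4->8.5 d=-125.9 N=14 shift [-14.3, -22.1, -0.1] wz 0.1570; level [-0.0004, -0.0002, -0.0] q7 1.25 r 0.59-0.66
1
a 134.4->-16 d=-150.4 N=14 shift [-12.3, -25.1, -0.1] wz 0.1875; level [-0.0004, -0.0002, -0.0] q7 1.25 r 0.51-0.64
2
a 134.4->10.1 d=-124.3 N=14 shift [-3.7, -16.7, -0.1] wz 0.1550; level [-0.0004, -0.0002, -0.0] q7 1.25 r 0.51-0.59
```

Emit:
{"fn": "drive_tool", "kwargs": {
  "series": [-1, -14.3, -22.1, -0.1, 0, 0, 0.157, -1, -14.3, -22.1, -0.1, 0, 0, 0.157, -1, -14.3, -22.1, -0.1, 0, 0, 0.157, -1, -14.3, -22.1, -0.1, 0, 0, 0.157, -1, -14.3, -22.1, -0.1, 0, 0, 0.157, -1, -14.3, -22.1, -0.1, 0, 0, 0.157, -1, -14.3, -22.1, -0.1, 0, 0, 0.157, -1, -14.3, -22.1, -0.1, 0, 0, 0.157, -1, -14.3, -22.1, -0.1, 0, 0, 0.157, -1, -14.3, -22.1, -0.1, 0, 0, 0.157, -1, -14.3, -22.1, -0.1, 0, 0, 0.157, -1, -14.3, -22.1, -0.1, 0, 0, 0.157]
}}

```text
t: 29.52
eef_pos: [0.6354, 0.0184, 0.1983]
tool_rot: [-0.001, 0.529, 0.849, -0.001]
contact_force: [-0.7, 0.0, -1.7]
gripper_width: 0.13
```

Emit:
{"fn": "drive_tool", "kwargs": {
  "series": [-1, -14.3, -22.1, -0.1, 0, 0, 0.157, -1, -14.3, -22.1, -0.1, 0, 0, 0.157, -1, 0, 0, 20, 0, 0, 0, -1, 0, 0, 30, 0, 0, 0, -1, 0, 0, 22, 0, 0, 0, -1, 0, 0, 10, 0, 0, 0, -1, 0, 0, 0, 0, 0, 0, -1, 0, 0, 0, 0, 0, 0]
}}

```text
t: 30.52
eef_pos: [0.6068, -0.023, 0.1187]
tool_rot: [0.0, 0.653, 0.758, 0.001]
contact_force: [-0.6, -0.6, -1.2]
gripper_width: 0.13
```

```bash
cat > chk.py <<'E'
from held import *
import sys
def footoff():
    o=bot.get_obs(); c=cam("wrist"); g=cv2.cvtColor(c["pixels"],cv2.COLOR_BGR2HSV)
    roi=g[185:240,225:305]; f=((roi[...,2]>165)&(roi[...,1]<25)&((roi[...,0]>140)|(roi[...,0]<5))).astype(np.uint8)
    pts=np.vstack([q[:,0] for q in contours(f,15)])+[225,185]; t=held(c,o,pts,(0,0),1.)[:,:2]
    rib=t[t[:,1]>22]; out=t[(t[:,0]>8)&(np.linalg.norm(t,axis=1)>15)&(np.linalg.norm(t,axis=1)<24)]
    r=least_squares(lambda p:np.linalg.norm(out-p,axis=1)-19.7,[0,0],loss="soft_l1",f_scale=.7)
    print("foot in tool",r.x.round(2),len(out),"rib y mid",(rib[:,0].min()+rib[:,0].max())/2 if len(rib) else None, "tip",t[:,1].max().round(1))
    cv2.imwrite("pics/last.png",cv2.resize(c["pixels"][120:312,156:412],(768,576),interpolation=cv2.INTER_CUBIC))
E
python3 - <<'E'
from chk import *
footoff(); go2([.6059,-.0235,.105],8.5,0,1)
E
```

```text
foot in tool [ 0.49 -1.65] 70 rib y mid 0.8931924036257102 tip 28.9
a 8.5->8.5 d=0.0 N=1 shift [-0.2, -1.1, 14.0] wz -0.0001; level [0.0021, -0.0002, 0.0] q7 -0.22 r 0.61-0.61
```

Emit:
{"fn": "drive_tool", "kwargs": {
  "series": [-1, -0.6, -0.8, 0, 0.002, 0, 0, -1, 0, 0, 11, 0, 0, 0, -1, 0, 0, 9, 0, 0, 0, -1, 0, 0, 5, 0, 0, 0, -1, 0, 0, 4, 0, 0, 0, -1, 0, 0, 3, 0, 0, 0, -1, 0, 0, 0, 0, 0, 0, -1, 0, 0, 0, 0, 0, 0]
}}

```text
t: 31.58
eef_pos: [0.6056, -0.0241, 0.0864]
tool_rot: [-0.0, 0.653, 0.757, -0.0]
contact_force: [0.7, -0.0, -1.7]
gripper_width: 0.131
```

Emit:
{"fn": "drive_tool", "kwargs": {
  "series": [-1, 0, 0, 3.5, 0, 0, 0, -1, 0, 0, 3, 0, 0, 0, -1, 0, 0, 1.5, 0, 0, 0, -1, 0, 0, 0, 0, 0, 0, -1, 0, 0, 0, 0, 0, 0]
}}

```text
t: 32.2
eef_pos: [0.6055, -0.0241, 0.0793]
tool_rot: [-0.0, 0.653, 0.757, -0.001]
contact_force: [-4.9, -0.9, 10.3]
gripper_width: 0.134
```

Emit:
{"fn": "drive_tool", "kwargs": {
  "series": [0.2, 0, 0, 0, 0, 0, 0, 0.2, 0, 0, 0, 0, 0, 0, 0.2, 0, 0, 0, 0, 0, 0, 0.2, 0, 0, 0, 0, 0, 0, 0.2, 0, 0, -25, 0, 0, 0, 0.2, 0, 0, -40, 0, 0, 0, 1, 0, 0, -40, 0, 0, 0, 1, 0, 0, -15, 0, 0, 0, 1, 0, 0, 0, 0, 0, 0]
}}

```text
t: 33.33
eef_pos: [0.606, -0.0242, 0.1987]
tool_rot: [0.0, 0.653, 0.757, -0.0]
contact_force: [-1.0, -1.1, -0.5]
gripper_width: 0.998
```

```bash
python3 - <<'E'
from h import *
go2([.516,.378,.20],-178,1,20)
E
```

```text
a 8.5->-178 d=173.5 N=20 shift [6.3, 30.6, -0.1] wz -0.1514; level [0.0001, 0.0002, -0.0] q7 -0.16 r 0.64-0.78
```

Emit:
{"fn": "drive_tool", "kwargs": {
  "series": [1, 6.3, 30.6, -0.1, 0, 0, -0.1514, 1, 6.3, 30.6, -0.1, 0, 0, -0.1514, 1, 6.3, 30.6, -0.1, 0, 0, -0.1514, 1, 6.3, 30.6, -0.1, 0, 0, -0.1514, 1, 6.3, 30.6, -0.1, 0, 0, -0.1514, 1, 6.3, 30.6, -0.1, 0, 0, -0.1514, 1, 6.3, 30.6, -0.1, 0, 0, -0.1514, 1, 6.3, 30.6, -0.1, 0, 0, -0.1514, 1, 6.3, 30.6, -0.1, 0, 0, -0.1514, 1, 6.3, 30.6, -0.1, 0, 0, -0.1514, 1, 6.3, 30.6, -0.1, 0, 0, -0.1514, 1, 6.3, 30.6, -0.1, 0, 0, -0.1514]
}}

```text
t: 34.83
eef_pos: [0.7276, 0.2783, 0.196]
tool_rot: [-0.002, -0.198, 0.98, -0.0]
contact_force: [0.6, 0.2, -0.0]
gripper_width: 1.002
```

Emit:
{"fn": "drive_tool", "kwargs": {
  "series": [1, 6.3, 30.6, -0.1, 0, 0, -0.1514, 1, 6.3, 30.6, -0.1, 0, 0, -0.1514, 1, 6.3, 30.6, -0.1, 0, 0, -0.1514, 1, 6.3, 30.6, -0.1, 0, 0, -0.1514, 1, 6.3, 30.6, -0.1, 0, 0, -0.1514, 1, 6.3, 30.6, -0.1, 0, 0, -0.1514, 1, 6.3, 30.6, -0.1, 0, 0, -0.1514, 1, 6.3, 30.6, -0.1, 0, 0, -0.1514, 1, 0, 0, 0, 0, 0, 0, 1, 0, 0, 0, 0, 0, 0]
}}

```text
t: 36.08
eef_pos: [0.5169, 0.3779, 0.199]
tool_rot: [0.001, 0.718, -0.696, -0.001]
contact_force: [0.0, -0.4, -0.2]
gripper_width: 1.005
```

```bash
python3 carr.py; python3 - <<'E'
from h import *
go2([.516,.378,.068],-178,0,1)
E
```

```text
a -178.2->-178 d=0.2 N=1 shift [-0.1, 1.2, 131.2] wz -0.0032; level [0.0023, -0.0005, 0.0] q7 1.87 r 0.64-0.64
```

```bash
python3 - <<'E'
from h import *
c=cam("wrist"); np.savez("w8.npz",**c); cv2.imwrite("pics/w8.png",c["pixels"])
E
```

```text
(no output)
```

View pics/w8.png

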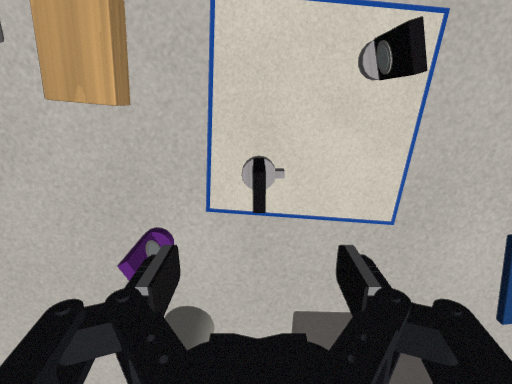

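The view shows A at (259,175), upright and aligned, with its rib to the right. Its plate top touches the blue border in the image, which merged the blobs. The purple decoy at (145,250) is well clear of the fingers. I'll fix the mask and re-measure.

```bash
sed -i 's/dark=(V<70).astype/dark=((V<60)\&((S<90)|(V<25))).astype/; s/np.ones((3,3)))$/np.ones((2,2)))/; s/(S<40)).astype(np.uint8); out/(S<30)).astype(np.uint8); out/' carr.py; sed -i 's/cv2.dilate(foot|side|dark,np.ones((3,3)))/(foot|side|dark)/' carr.py; python3 carr.py w8.npz
```

```text
[515.6 378.3] -176.0 tip 29.0 inl 41 70 [260. 179.] rib+90: 94.0 [(52, 92.5), (39, 90.9), (14, 99.6), (9, 1.8)]
```

Emit:
{"fn": "drive_tool", "kwargs": {
  "series": [1, -0.1, 1.2, 30, 0.002, 0, -0.006, 1, 0, 0, 30, 0, 0, 0, 1, 0, 0, 30, 0, 0, 0, 1, 0, 0, 26, 0, 0, 0, 1, 0, 0, 15, 0, 0, 0, -1, 0, 0, 0, 0, 0, 0, -1, 0, 0, 0, 0, 0, 0, -1, 0, 0, 0, 0, 0, 0, -1, 0, 0, 0, 0, 0, 0, -1, 0, 0, 0, 0, 0, 0, -1, 0, 0, 0, 0, 0, 0, -1, 0, 0, 0, 0, 0, 0]
}}

```text
t: 37.67
eef_pos: [0.5154, 0.3789, 0.07]
tool_rot: [-0.001, 0.721, -0.693, 0.0]
contact_force: [0.2, -1.2, 5.0]
gripper_width: 0.133
```

Emit:
{"fn": "drive_tool", "kwargs": {
  "series": [-1, 0, 0, -10, 0, 0, 0, -1, 0, 0, -25, 0, 0, 0, -1, 0, 0, -35, 0, 0, 0, -1, 0, 0, -35, 0, 0, 0, -1, 0, 0, -25, 0, 0, 0, -1, 0, 0, 0, 0, 0, 0, -1, 0, 0, 0, 0, 0, 0]
}}

```text
t: 38.55
eef_pos: [0.5148, 0.3778, 0.1982]
tool_rot: [0.001, 0.721, -0.693, 0.0]
contact_force: [0.6, -0.2, -0.9]
gripper_width: 0.126
```

```bash
python3 - <<'E'
from h import *
for s,(p,a) in enumerate([((513.1,-29.5),-16),((506.6,63.2),10.1)]):
  print(s); go2([p[0]/1e3,p[1]/1e3,.2],a,-1,20)
E
```

```text
0
a -177.7->-16 d=-198.3 N=20 shift [-1.0, -35.6, -0.1] wz 0.1730; level [0.0004, -0.0014, 0.0] q7 1.87 r 0.51-0.78
1
a -177.7->10.1 d=-172.2 N=20 shift [4.9, -23.2, -0.1] wz 0.1503; level [0.0004, -0.0014, 0.0] q7 1.87 r 0.51-0.70
```

Emit:
{"fn": "drive_tool", "kwargs": {
  "series": [-1, 4.9, -23.2, -0.1, 0, -0.0014, 0.1503, -1, 4.9, -23.2, -0.1, 0, 0, 0.1503, -1, 4.9, -23.2, -0.1, 0, 0, 0.1503, -1, 4.9, -23.2, -0.1, 0, 0, 0.1503, -1, 4.9, -23.2, -0.1, 0, 0, 0.1503, -1, 4.9, -23.2, -0.1, 0, 0, 0.1503, -1, 4.9, -23.2, -0.1, 0, 0, 0.1503, -1, 4.9, -23.2, -0.1, 0, 0, 0.1503, -1, 4.9, -23.2, -0.1, 0, 0, 0.1503, -1, 4.9, -23.2, -0.1, 0, 0, 0.1503, -1, 4.9, -23.2, -0.1, 0, 0, 0.1503, -1, 4.9, -23.2, -0.1, 0, 0, 0.1503]
}}

```text
t: 40.05
eef_pos: [0.6493, 0.1693, 0.198]
tool_rot: [-0.001, 0.099, 0.995, 0.0]
contact_force: [0.1, 0.1, -2.1]
gripper_width: 0.124
```

Emit:
{"fn": "drive_tool", "kwargs": {
  "series": [-1, 4.9, -23.2, -0.1, 0, 0, 0.1503, -1, 4.9, -23.2, -0.1, 0, 0, 0.1503, -1, 4.9, -23.2, -0.1, 0, 0, 0.1503, -1, 4.9, -23.2, -0.1, 0, 0, 0.1503, -1, 4.9, -23.2, -0.1, 0, 0, 0.1503, -1, 4.9, -23.2, -0.1, 0, 0, 0.1503, -1, 4.9, -23.2, -0.1, 0, 0, 0.1503, -1, 4.9, -23.2, -0.1, 0, 0, 0.1503, -1, 0, 0, 30, 0, 0, 0, -1, 0, 0, 30, 0, 0, 0, -1, 0, 0, 20, 0, 0, 0, -1, 0, 0, 0, 0, 0, 0]
}}

```text
t: 41.55
eef_pos: [0.505, 0.0632, 0.1184]
tool_rot: [-0.002, 0.642, 0.767, -0.001]
contact_force: [0.4, 0.8, -1.1]
gripper_width: 0.129
```

Emit:
{"fn": "drive_tool", "kwargs": {
  "series": [-1, 0, 0, 0, 0, 0, 0, -1, 0, 0, 0, 0, 0, 0]
}}

```text
t: 41.8
eef_pos: [0.5077, 0.0638, 0.1216]
tool_rot: [0.0, 0.642, 0.766, 0.001]
contact_force: [-0.7, -0.3, -1.9]
gripper_width: 0.135
```

```bash
python3 - <<'E'
from chk import *
footoff(); go2([.5066,.0632,.088],10.1,0,1)
E
```

```text
foot in tool [ 1.36 -1.11] 78 rib y mid 2.412856803077148 tip 29.5
a 10.1->10.1 d=0.0 N=1 shift [-0.4, -1.2, 33.6] wz -0.0005; level [0.0022, -0.0012, 0.0] q7 -0.38 r 0.51-0.51
```

Emit:
{"fn": "drive_tool", "kwargs": {
  "series": [-1, -1.6, -1, 0, 0.002, -0.001, 0, -1, 0, 0, 13, 0, 0, 0, -1, 0, 0, 9, 0, 0, 0, -1, 0, 0, 5, 0, 0, 0, -1, 0, 0, 4, 0, 0, 0, -1, 0, 0, 3, 0, 0, 0, -1, 0, 0, 0, 0, 0, 0, -1, 0, 0, 0, 0, 0, 0]
}}

```text
t: 42.85
eef_pos: [0.5066, 0.062, 0.087]
tool_rot: [-0.0, 0.642, 0.766, -0.0]
contact_force: [-0.3, -0.6, -1.6]
gripper_width: 0.134
```

Emit:
{"fn": "drive_tool", "kwargs": {
  "series": [-1, 0, 0, 3.5, 0, 0, 0, -1, 0, 0, 3, 0, 0, 0, -1, 0, 0, 1.5, 0, 0, 0, -1, 0, 0, 0, 0, 0, 0, -1, 0, 0, 0, 0, 0, 0]
}}

```text
t: 43.48
eef_pos: [0.5065, 0.062, 0.0799]
tool_rot: [-0.0, 0.642, 0.766, -0.001]
contact_force: [-4.7, -1.0, 13.5]
gripper_width: 0.129
```

Emit:
{"fn": "drive_tool", "kwargs": {
  "series": [0.2, 0, 0, 0, 0, 0, 0, 0.2, 0, 0, 0, 0, 0, 0, 0.2, 0, 0, 0, 0, 0, 0, 0.2, 0, 0, 0, 0, 0, 0, 0.2, 0, 0, -25, 0, 0, 0, 0.2, 0, 0, -40, 0, 0, 0, 1, 0, 0, -40, 0, 0, 0, 1, 0, 0, -15, 0, 0, 0, 1, 0, 0, 0, 0, 0, 0]
}}

```text
t: 44.6
eef_pos: [0.507, 0.0618, 0.1993]
tool_rot: [0.0, 0.642, 0.766, 0.0]
contact_force: [-0.6, -0.7, -0.7]
gripper_width: 0.999
```

```bash
python3 - <<'E'
from h import *
go2([.3945,.252,.20],-163,1,20)
E
```

```text
a 10.1->-163 d=186.9 N=20 shift [6.7, 16.8, -0.0] wz -0.1631; level [0.0003, 0.0001, -0.0] q7 -0.29 r 0.47-0.59
```

Emit:
{"fn": "drive_tool", "kwargs": {
  "series": [1, 6.7, 16.8, 0, 0, 0, -0.1631, 1, 6.7, 16.8, 0, 0, 0, -0.1631, 1, 6.7, 16.8, 0, 0, 0, -0.1631, 1, 6.7, 16.8, 0, 0, 0, -0.1631, 1, 6.7, 16.8, 0, 0, 0, -0.1631, 1, 6.7, 16.8, 0, 0, 0, -0.1631, 1, 6.7, 16.8, 0, 0, 0, -0.1631, 1, 6.7, 16.8, 0, 0, 0, -0.1631, 1, 6.7, 16.8, 0, 0, 0, -0.1631, 1, 6.7, 16.8, 0, 0, 0, -0.1631, 1, 6.7, 16.8, 0, 0, 0, -0.1631, 1, 6.7, 16.8, 0, 0, 0, -0.1631]
}}

```text
t: 46.1
eef_pos: [0.5271, 0.245, 0.1966]
tool_rot: [-0.002, -0.28, 0.96, 0.0]
contact_force: [1.0, 0.2, -0.4]
gripper_width: 1.001
```

Emit:
{"fn": "drive_tool", "kwargs": {
  "series": [1, 6.7, 16.8, 0, 0, 0, -0.1631, 1, 6.7, 16.8, 0, 0, 0, -0.1631, 1, 6.7, 16.8, 0, 0, 0, -0.1631, 1, 6.7, 16.8, 0, 0, 0, -0.1631, 1, 6.7, 16.8, 0, 0, 0, -0.1631, 1, 6.7, 16.8, 0, 0, 0, -0.1631, 1, 6.7, 16.8, 0, 0, 0, -0.1631, 1, 6.7, 16.8, 0, 0, 0, -0.1631, 1, 0, 0, 0, 0, 0, 0, 1, 0, 0, 0, 0, 0, 0, 1, 0, 0, 0, 0, 0, 0]
}}

```text
t: 47.48
eef_pos: [0.3943, 0.253, 0.1988]
tool_rot: [0.0, 0.803, -0.596, -0.001]
contact_force: [-0.4, 0.1, 0.7]
gripper_width: 0.999
```

```bash
python3 carr.py; python3 - <<'E'
from h import *
go2([.3945,.252,.068],-162.7,0,1)
E
```

```text
[395.1 252.3] -161.5 tip 28.5 inl 31 68 [258. 178.] rib+90: 108.5 [(51, 107.4), (50, 107.1), (9, 23.0), (8, 23.2)]
a -163.1->-162.7 d=0.4 N=1 shift [1.1, 0.0, 130.9] wz -0.0073; level [0.0012, 0.0011, -0.0] q7 2.13 r 0.47-0.47
```

Emit:
{"fn": "drive_tool", "kwargs": {
  "series": [1, 1, 0, 30, 0.001, 0.001, -0.007, 1, 0, 0, 30, 0, 0, 0, 1, 0, 0, 30, 0, 0, 0, 1, 0, 0, 26, 0, 0, 0, 1, 0, 0, 15, 0, 0, 0, -1, 0, 0, 0, 0, 0, 0, -1, 0, 0, 0, 0, 0, 0, -1, 0, 0, 0, 0, 0, 0, -1, 0, 0, 0, 0, 0, 0, -1, 0, 0, 0, 0, 0, 0, -1, 0, 0, 0, 0, 0, 0, -1, 0, 0, 0, 0, 0, 0]
}}

```text
t: 49.02
eef_pos: [0.3944, 0.2519, 0.0684]
tool_rot: [-0.0, 0.806, -0.592, 0.0]
contact_force: [0.9, -1.4, 5.6]
gripper_width: 0.133
```

Emit:
{"fn": "drive_tool", "kwargs": {
  "series": [-1, 0, 0, -10, 0, 0, 0, -1, 0, 0, -25, 0, 0, 0, -1, 0, 0, -35, 0, 0, 0, -1, 0, 0, -35, 0, 0, 0, -1, 0, 0, -25, 0, 0, 0, -1, 0, 0, 0, 0, 0, 0, -1, 0, 0, 0, 0, 0, 0]
}}

```text
t: 49.9
eef_pos: [0.3936, 0.251, 0.1971]
tool_rot: [0.001, 0.806, -0.592, 0.0]
contact_force: [-0.5, -0.0, -2.8]
gripper_width: 0.135
```

```bash
python3 - <<'E'
from h import *
go2([.5131,-.0295,.2],-16,-1,22)
E
```

```text
a -162.6->-16 d=-213.4 N=22 shift [-8.1, -25.7, -0.1] wz 0.1693; level [0.0014, -0.0014, 0.0] q7 2.15 r 0.49-0.67
```

Emit:
{"fn": "drive_tool", "kwargs": {
  "series": [-1, -8.1, -25.7, -0.1, 0.0014, -0.0014, 0.1693, -1, -8.1, -25.7, -0.1, 0, 0, 0.1693, -1, -8.1, -25.7, -0.1, 0, 0, 0.1693, -1, -8.1, -25.7, -0.1, 0, 0, 0.1693, -1, -8.1, -25.7, -0.1, 0, 0, 0.1693, -1, -8.1, -25.7, -0.1, 0, 0, 0.1693, -1, -8.1, -25.7, -0.1, 0, 0, 0.1693, -1, -8.1, -25.7, -0.1, 0, 0, 0.1693, -1, -8.1, -25.7, -0.1, 0, 0, 0.1693, -1, -8.1, -25.7, -0.1, 0, 0, 0.1693, -1, -8.1, -25.7, -0.1, 0, 0, 0.1693, -1, -8.1, -25.7, -0.1, 0, 0, 0.1693]
}}

```text
t: 51.4
eef_pos: [0.6504, 0.165, 0.1968]
tool_rot: [-0.001, 0.081, 0.997, -0.0]
contact_force: [-0.0, -0.4, -1.7]
gripper_width: 0.135
```

Emit:
{"fn": "drive_tool", "kwargs": {
  "series": [-1, -8.1, -25.7, -0.1, 0, 0, 0.1693, -1, -8.1, -25.7, -0.1, 0, 0, 0.1693, -1, -8.1, -25.7, -0.1, 0, 0, 0.1693, -1, -8.1, -25.7, -0.1, 0, 0, 0.1693, -1, -8.1, -25.7, -0.1, 0, 0, 0.1693, -1, -8.1, -25.7, -0.1, 0, 0, 0.1693, -1, -8.1, -25.7, -0.1, 0, 0, 0.1693, -1, -8.1, -25.7, -0.1, 0, 0, 0.1693, -1, -8.1, -25.7, -0.1, 0, 0, 0.1693, -1, -8.1, -25.7, -0.1, 0, 0, 0.1693, -1, 0, 0, 20, 0, 0, 0, -1, 0, 0, 20, 0, 0, 0]
}}

```text
t: 52.9
eef_pos: [0.5122, -0.0293, 0.1582]
tool_rot: [-0.001, 0.799, 0.602, -0.0]
contact_force: [-0.0, -1.1, -2.5]
gripper_width: 0.134
```

Emit:
{"fn": "drive_tool", "kwargs": {
  "series": [-1, 0, 0, 25, 0, 0, 0, -1, 0, 0, 15, 0, 0, 0, -1, 0, 0, 0, 0, 0, 0, -1, 0, 0, 0, 0, 0, 0, -1, 0, 0, 0, 0, 0, 0]
}}

```text
t: 53.52
eef_pos: [0.5141, -0.0291, 0.1208]
tool_rot: [0.0, 0.799, 0.602, 0.001]
contact_force: [0.3, 0.5, -1.6]
gripper_width: 0.131
```

```bash
python3 - <<'E'
from chk import *
footoff(); go2([.5131,-.0295,.088],-16,0,1)
E
```

```text
foot in tool [ 0.24 -1.67] 67 rib y mid 0.26626101691465753 tip 29.6
a -16.0->-16 d=0.0 N=1 shift [-0.6, -0.8, 32.7] wz -0.0005; level [0.0022, -0.0017, 0.0] q7 -0.53 r 0.51-0.51
```

Emit:
{"fn": "drive_tool", "kwargs": {
  "series": [-1, -0.8, -0.6, 0, 0.002, -0.0017, 0, -1, 0, 0, 13, 0, 0, 0, -1, 0, 0, 9, 0, 0, 0, -1, 0, 0, 5, 0, 0, 0, -1, 0, 0, 4, 0, 0, 0, -1, 0, 0, 3, 0, 0, 0, -1, 0, 0, 0, 0, 0, 0, -1, 0, 0, 0, 0, 0, 0]
}}

```text
t: 54.58
eef_pos: [0.5128, -0.0297, 0.0862]
tool_rot: [-0.0, 0.799, 0.602, -0.0]
contact_force: [0.3, -0.3, -1.8]
gripper_width: 0.134
```

Emit:
{"fn": "drive_tool", "kwargs": {
  "series": [-1, 0, 0, 3.5, 0, 0, 0, -1, 0, 0, 3.5, 0, 0, 0, -1, 0, 0, 1.7, 0, 0, 0, -1, 0, 0, 0, 0, 0, 0, -1, 0, 0, 0, 0, 0, 0]
}}

```text
t: 55.2
eef_pos: [0.5126, -0.0296, 0.0784]
tool_rot: [-0.0, 0.799, 0.602, -0.001]
contact_force: [-4.2, 1.4, 14.5]
gripper_width: 0.133
```

Emit:
{"fn": "drive_tool", "kwargs": {
  "series": [0.2, 0, 0, 0, 0, 0, 0, 0.2, 0, 0, 0, 0, 0, 0, 0.2, 0, 0, 0, 0, 0, 0, 0.2, 0, 0, 0, 0, 0, 0, 0.2, 0, 0, -25, 0, 0, 0, 0.2, 0, 0, -40, 0, 0, 0, 1, 0, 0, -40, 0, 0, 0, 1, -30, 0, -30, 0, 0, 0, 1, -40, 0, -30, 0, 0, 0, 1, -30, 0, 0, 0, 0, 0, 1, 0, 0, 0, 0, 0, 0]
}}

```text
t: 56.58
eef_pos: [0.4844, -0.1285, 0.2425]
tool_rot: [0.0, 0.8, 0.6, -0.001]
contact_force: [0.5, 0.7, 0.5]
gripper_width: 1.005
```

```bash
python3 hood.py|grep -v "blue bbox 87\|scene"; python3 - <<'E'
from h import *
c=cam("wrist"); a=c["pixels"]; np.savez("w9.npz",**c)
t=cam("top"); b=t["pixels"]
cv2.imwrite("pics/f9.png",np.hstack([cv2.resize(a,(400,300)),cv2.resize(b[110:260,130:330],(400,300),interpolation=cv2.INTER_CUBIC)]))
E
```

```text
blue bbox 339 158 58 71 (array([ 483.2, -341.1]), array([226.1, 177.7]), 0.3)
  handle (array([ 484.3, -316.7]), array([ 16.7, 101.4]), 0.5)
blue bbox 231 59 52 45 (array([866.1,   1.9]), array([168.2, 152. ]), 90.0)
grey (228, 152, 238, 232) (array([ 256. , -277.4]), array([779.3, 768.1]), 88.6)
grey (181, 58, 152, 58) (array([886.7,  -1.5]), array([539.5, 204. ]), 89.7)
```

View pics/f9.png

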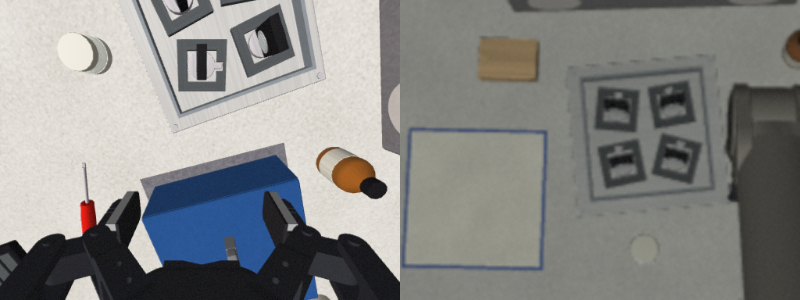

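All four are plugged in: block rings with plates in the top view at (618,107), (672,100), (622,163) and (677,157). The sheet is empty and the hood still stands on the pad. Now I'll pin down the chamber centre and angle for replacing the hood.

```bash
python3 - <<'E'
from h import *
for f in("top2.npz","w3.npz"):
    c=dict(np.load(f)); hsv=cv2.cvtColor(c["pixels"],cv2.COLOR_BGR2HSV); V=hsv[...,2].astype(int); S=hsv[...,1]
    ctr=proj(c,[[.556,.02,.035]])[0]; roi=np.zeros(V.shape,np.uint8)
    P=[[.556+sx*.118,.02+sy*.118,.035] for sx,sy in((1,1),(1,-1),(-1,-1),(-1,1))]
    cv2.fillPoly(roi,[proj(c,P).astype(np.int32)],1)
    med=np.median(V[roi>0]); 
    for th in(.95,.9,.85,.8):
        m=((V<th*med)&(roi>0)).astype(np.uint8); n,l,st,_=cv2.connectedComponentsWithStats(m)
        for i in range(1,n):
            if max(st[i,2:4])>60:
                k=np.argwhere(l==i)[:,None,::-1]; print(f,th,st[i].tolist(),rectw(c,k,.035))
c=dict(np.load("w9.npz"))
go([.484,-.3205,.22],0,10)
E
```

```text
top2.npz 0.95 [220, 143, 68, 68, 679] (array([558.2,  21.3]), array([215.7, 213.5]), 3.8)
top2.npz 0.9 [220, 143, 67, 68, 543] (array([557.9,  21. ]), array([214.3, 211.3]), 3.8)
top2.npz 0.85 [220, 144, 67, 67, 383] (array([557.4,  21.1]), array([212.6, 208.8]), 3.8)
top2.npz 0.8 [220, 144, 61, 8, 128] (array([656.7,  28.5]), array([205. ,  24.4]), 88.4)
w3.npz 0.95 [375, 20, 13, 102, 124] (array([670.6,  89.6]), array([ 1.3, 97.6]), 3.7)
w3.npz 0.95 [163, 26, 212, 198, 8513] (array([558.8,  17.6]), array([216.9, 216.5]), 3.7)
w3.npz 0.95 [272, 49, 78, 80, 3087] (array([597.8,  68.9]), array([69.9, 71. ]), 83.5)
w3.npz 0.95 [188, 52, 74, 77, 2952] (array([507.9,  63. ]), array([69.8, 69.8]), 10.0)
w3.npz 0.95 [194, 134, 74, 74, 2450] (array([514.1, -26.2]), array([72.1, 70.4]), 74.3)
w3.npz 0.95 [274, 139, 63, 64, 2490] (array([603.5, -20.5]), array([70.6, 72.2]), 8.6)
w3.npz 0.9 [163, 27, 211, 197, 8265] (array([559. ,  17.7]), array([216.8, 216.1]), 3.6)
w3.npz 0.9 [272, 49, 78, 80, 3049] (array([597.5,  68.9]), array([69.9, 70.5]), 83.5)
w3.npz 0.9 [188, 52, 74, 77, 2924] (array(
[... 453 characters left out ...]
 array([69.5, 69.5]), 10.0)
w3.npz 0.85 [194, 135, 74, 73, 2372] (array([514.2, -26.2]), array([71.9, 69.5]), 74.0)
w3.npz 0.85 [274, 139, 63, 64, 2432] (array([603.5, -20.3]), array([70.3, 71.6]), 8.5)
w3.npz 0.8 [164, 27, 210, 195, 7370] (array([556.6,  19.4]), array([211.3, 211.4]), 3.7)
w3.npz 0.8 [272, 50, 78, 79, 2946] (array([597.7,  68.9]), array([69.2, 70.2]), 83.6)
w3.npz 0.8 [188, 52, 74, 77, 2840] (array([508. ,  62.9]), array([69.1, 69.3]), 10.1)
w3.npz 0.8 [194, 135, 74, 73, 2318] (array([514.1, -26.1]), array([71. , 69.4]), 74.0)
w3.npz 0.8 [274, 139, 63, 64, 2387] (array([603.5, -20.3]), array([70.2, 71.4]), 8.5)
10 rows: [-19.5, 2.9, 2.2] [-0.0002, -0.0001, -0.0278] q7 -0.23
```

Emit:
{"fn": "drive_tool", "kwargs": {
  "series": [1, -19.5, 2.9, 2.2, 0, 0, -0.0278, 1, -19.5, 2.9, 2.2, 0, 0, -0.0278, 1, -19.5, 2.9, 2.2, 0, 0, -0.0278, 1, -19.5, 2.9, 2.2, 0, 0, -0.0278, 1, -19.5, 2.9, 2.2, 0, 0, -0.0278, 1, -19.5, 2.9, 2.2, 0, 0, -0.0278, 1, -19.5, 2.9, 2.2, 0, 0, -0.0278, 1, -19.5, 2.9, 2.2, 0, 0, -0.0278, 1, -19.5, 2.9, 2.2, 0, 0, -0.0278, 1, -19.5, 2.9, 2.2, 0, 0, -0.0278, 1, 0, 0, 0, 0, 0, 0, 1, 0, 0, 0, 0, 0, 0]
}}

```text
t: 58.28
eef_pos: [0.4843, -0.3207, 0.22]
tool_rot: [-0.001, 0.707, 0.707, -0.0]
contact_force: [0.7, 0.1, 0.4]
gripper_width: 0.998
```

```bash
python3 - <<'E'
from h import *
c=cam("wrist"); hsv=cv2.cvtColor(c["pixels"],cv2.COLOR_BGR2HSV)
b=((hsv[...,1]>120)&(abs(hsv[...,0].astype(int)-110)<15))
for k in contours(b,5000):
    m=np.zeros(b.shape,np.uint8); cv2.drawContours(m,[k],-1,1,-1); m=cv2.erode(m,np.ones((7,7)))
    print(rectw(c,k,.1))
    for g in contours((m>0)&(hsv[...,1]<100),100): print("  h",cv2.boundingRect(g),rectw(c,g,.138))
    for g in contours((m>0)&(hsv[...,1]<100)&(hsv[...,2]>80),100): print("  top",rectw(c,g,.138))
go([.484,-.3205,.134],0,1)
E
```

```text
(array([ 484.7, -323.1]), array([227.2, 227.7]), 0.2)
  h (249, 143, 18, 122) (array([ 484.4, -320.4]), array([ 13.5, 102.9]), 0.3)
  top (array([ 484.4, -320.4]), array([ 13.5, 102.9]), 0.3)
1 rows: [0.1, -0.1, 86.1] [-0.0015, -0.001, -0.0001] q7 0.38
```

Emit:
{"fn": "drive_tool", "kwargs": {
  "series": [1, 0, 0, 20, -0.0015, -0.001, 0, 1, 0, 0, 20, 0, 0, 0, 1, 0, 0, 20, 0, 0, 0, 1, 0, 0, 16, 0, 0, 0, 1, 0, 0, 10, 0, 0, 0, -1, 0, 0, 0, 0, 0, 0, -1, 0, 0, 0, 0, 0, 0, -1, 0, 0, 0, 0, 0, 0, -1, 0, 0, 0, 0, 0, 0, -1, 0, 0, 0, 0, 0, 0, -1, 0, 0, 0, 0, 0, 0, -1, 0, 0, 0, 0, 0, 0],
  "force": 80
}}

```text
t: 59.82
eef_pos: [0.4843, -0.3226, 0.135]
tool_rot: [0.001, 0.708, 0.707, -0.0]
contact_force: [-0.9, 0.3, 5.3]
gripper_width: 0.149
```

Emit:
{"fn": "drive_tool", "kwargs": {
  "series": [-1, 0, 0, -5, 0, 0, 0, -1, 0, 0, -15, 0, 0, 0, -1, 0, 0, -25, 0, 0, 0, -1, 0, 0, -30, 0, 0, 0, -1, 0, 0, -30, 0, 0, 0, -1, 0, 0, -25, 0, 0, 0, -1, 0, 0, -10, 0, 0, 0, -1, 0, 0, 0, 0, 0, 0]
}}

```text
t: 60.82
eef_pos: [0.4838, -0.3223, 0.2746]
tool_rot: [0.001, 0.708, 0.706, -0.0]
contact_force: [0.4, -0.0, -4.8]
gripper_width: 0.15
```

```bash
python3 - <<'E'
from h import *
go([.5565,.0202,.275],3.7,20)
E
```

```text
20 rows: [17.0, 4.1, -0.0] [0.0, 0.0001, -0.0033] q7 0.39
```

Emit:
{"fn": "drive_tool", "kwargs": {
  "series": [-1, 17, 4.1, 0, 0, 0, -0.0033, -1, 17, 4.1, 0, 0, 0, -0.0033, -1, 17, 4.1, 0, 0, 0, -0.0033, -1, 17, 4.1, 0, 0, 0, -0.0033, -1, 17, 4.1, 0, 0, 0, -0.0033, -1, 17, 4.1, 0, 0, 0, -0.0033, -1, 17, 4.1, 0, 0, 0, -0.0033, -1, 17, 4.1, 0, 0, 0, -0.0033, -1, 17, 4.1, 0, 0, 0, -0.0033, -1, 17, 4.1, 0, 0, 0, -0.0033, -1, 17, 4.1, 0, 0, 0, -0.0033, -1, 17, 4.1, 0, 0, 0, -0.0033]
}}

```text
t: 62.32
eef_pos: [0.5299, -0.1164, 0.2741]
tool_rot: [0.0, 0.694, 0.72, -0.0]
contact_force: [0.6, -1.0, -4.3]
gripper_width: 0.143
```

Emit:
{"fn": "drive_tool", "kwargs": {
  "series": [-1, 17, 4.1, 0, 0, 0, -0.0033, -1, 17, 4.1, 0, 0, 0, -0.0033, -1, 17, 4.1, 0, 0, 0, -0.0033, -1, 17, 4.1, 0, 0, 0, -0.0033, -1, 17, 4.1, 0, 0, 0, -0.0033, -1, 17, 4.1, 0, 0, 0, -0.0033, -1, 17, 4.1, 0, 0, 0, -0.0033, -1, 17, 4.1, 0, 0, 0, -0.0033, -1, 0, 0, 0, 0, 0, 0, -1, 0, 0, 0, 0, 0, 0, -1, 0, 0, 0, 0, 0, 0]
}}

```text
t: 63.7
eef_pos: [0.5556, 0.0189, 0.2739]
tool_rot: [0.0, 0.685, 0.729, -0.001]
contact_force: [0.4, 0.7, -4.6]
gripper_width: 0.145
```

```bash
python3 - <<'E'
from h import *
go([.5565,.0187,.19],3.6,1)
E
```

```text
1 rows: [-0.1, 0.9, 83.9] [-0.0002, 0.0015, -0.0001] q7 -0.22
```

Emit:
{"fn": "drive_tool", "kwargs": {
  "series": [-1, 0, 0.9, 15, 0, 0.0015, 0, -1, 0, 0, 20, 0, 0, 0, -1, 0, 0, 20, 0, 0, 0, -1, 0, 0, 20, 0, 0, 0, -1, 0, 0, 15, 0, 0, 0, -1, 0, 0, 0, 0, 0, 0, -1, 0, 0, 0, 0, 0, 0]
}}

```text
t: 64.58
eef_pos: [0.5571, 0.0201, 0.1845]
tool_rot: [0.0, 0.684, 0.729, 0.001]
contact_force: [0.8, 0.3, -4.2]
gripper_width: 0.146
```

```bash
python3 - <<'E'
from h import *
go([.5565,.0187,.15],3.6,1)
s=cam("scene"); cv2.imwrite("pics/s9.png",cv2.resize(s["pixels"][90:270,160:400],(800,600),interpolation=cv2.INTER_CUBIC))
E
```

```text
1 rows: [-1.4, -0.7, 34.5] [0.001, -0.0007, 0.0013] q7 -0.27
```

View pics/s9.png

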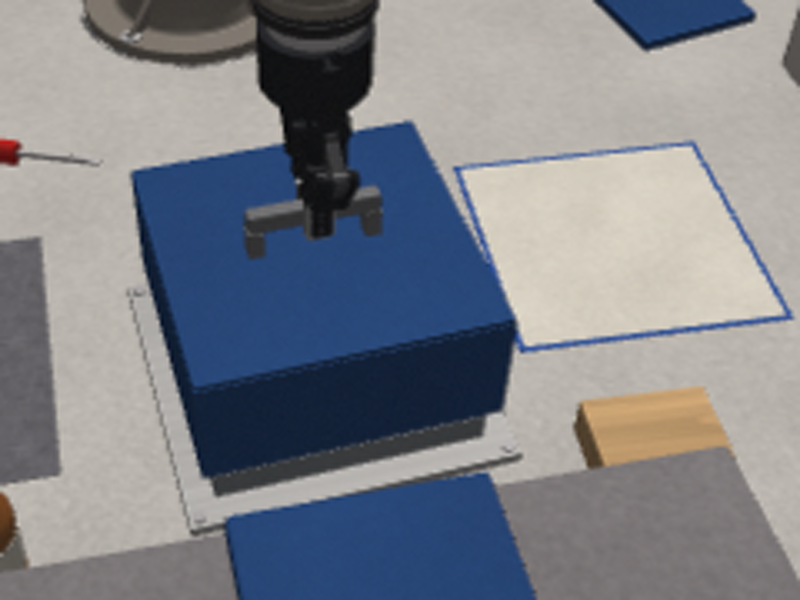

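The hood is level and centred over the walls: lower edge at (205,475)–(500,410), with the wall top showing below it. Lowering it.

Emit:
{"fn": "drive_tool", "kwargs": {
  "series": [-1, -1.2, -0.7, 5, 0.001, -0.0007, 0.0013, -1, 0, 0, 8, 0, 0, 0, -1, 0, 0, 7, 0, 0, 0, -1, 0, 0, 5, 0, 0, 0, -1, 0, 0, 0, 0, 0, 0, -1, 0, 0, 0, 0, 0, 0]
}}

```text
t: 65.38
eef_pos: [0.5561, 0.0189, 0.1591]
tool_rot: [-0.0, 0.684, 0.729, -0.0]
contact_force: [0.0, 0.7, -4.6]
gripper_width: 0.148
```

Emit:
{"fn": "drive_tool", "kwargs": {
  "series": [-1, 0, 0, 6, 0, 0, 0, -1, 0, 0, 5, 0, 0, 0, -1, 0, 0, 3, 0, 0, 0, -1, 0, 0, 1, 0, 0, 0, -1, 0, 0, 0, 0, 0, 0, -1, 0, 0, 0, 0, 0, 0]
}}

```text
t: 66.12
eef_pos: [0.5556, 0.0188, 0.145]
tool_rot: [-0.0, 0.684, 0.729, -0.001]
contact_force: [-5.6, -0.4, 7.0]
gripper_width: 0.149
```

Seated: z is 10 mm above the pad grasp height, and the contact force has reversed. Releasing and retreating.

Emit:
{"fn": "drive_tool", "kwargs": {
  "series": [1, 0, 0, 0, 0, 0, 0, 1, 0, 0, 0, 0, 0, 0, 1, 0, 0, 0, 0, 0, 0, 1, 0, 0, 0, 0, 0, 0, 1, 0, 0, 0, 0, 0, 0, 1, 0, 0, -20, 0, 0, 0, 1, 0, 0, -40, 0, 0, 0, 1, 0, 0, -50, 0, 0, 0, 1, -50, 0, -20, 0, 0, 0, 1, -55, 0, 0, 0, 0, 0, 1, -55, 0, 0, 0, 0, 0, 1, -50, 0, 0, 0, 0, 0]
}}

```text
t: 67.62
eef_pos: [0.5691, -0.1929, 0.2741]
tool_rot: [-0.0, 0.685, 0.729, -0.0]
contact_force: [0.5, 0.2, 0.1]
gripper_width: 0.999
```

Emit:
{"fn": "drive_tool", "kwargs": {
  "series": [1, -40, 0, 0, 0, 0, 0, 1, 0, 0, 0, 0, 0, 0, 1, 0, 0, 0, 0, 0, 0]
}}

```text
t: 68.0
eef_pos: [0.5718, -0.2297, 0.2738]
tool_rot: [-0.001, 0.684, 0.729, -0.0]
contact_force: [-0.3, -0.1, -0.9]
gripper_width: 1.001
```

```bash
python3 hood.py; python3 - <<'E'
from h import *
s=cam("scene"); t=cam("top")
cv2.imwrite("pics/fin.png",np.hstack([cv2.resize(s["pixels"][80:290,130:410],(400,300),interpolation=cv2.INTER_CUBIC),cv2.resize(t["pixels"][90:270,100:340],(400,300),interpolation=cv2.INTER_CUBIC)]))
E
```

```text
blue bbox 217 137 75 75 (array([554.1,  19.2]), array([230.3, 223.3]), 3.7)
  handle (array([555.9,  19.1]), array([18.3, 99.5]), 2.7)
blue bbox 87 290 51 68 (array([ 95.5, 472.6]), array([181.6, 126.8]), 11.5)
blue bbox 231 59 52 45 (array([865.9,   1.9]), array([151.5, 168.3]), 0.0)
grey (228, 109, 238, 275) (array([ 336.1, -221.5]), array([881.8, 772.7]), 7.8)
grey (181, 58, 152, 58) (array([ 8.867e+02, -1.000e-01]), array([536.7, 203.9]), 89.7)
scene (201, 138, 111, 104) [(array([573.9,  12.7]), array([ 47.8, 104.9]), 3.4)]
scene (228, 232, 101, 84) []
scene (325, 68, 61, 36) []
```

View pics/fin.png

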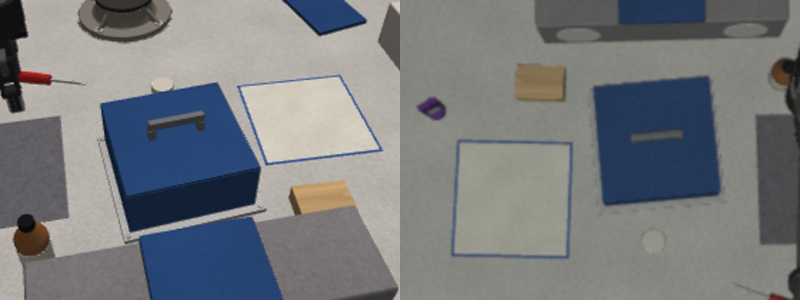

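The hood sits level on the base plate with its scene box equal to the start (201,138,111x104). The sheet is empty, and the box, bottle and purple look-alike are undisturbed. Handing in.

```bash
python3 -c "
from h import *
print(bot.hand_in())"
```

```text
the job is handed in; nothing more can be done
None
```

I lifted the hood onto the grey pad, plugged all four black carriers into the four sockets, put the hood back over the chamber and handed the job in at about 68 s. No verdict came back.

- **Carriers:** each one went past the height where a wrongly turned carrier would stop, without contact. Each then stopped 10 mm above its grasp height on the sheet, with 10 to 15 N of push. Afterwards the cameras showed all four upright in their sockets and the sheet empty.
- **Hood:** it came down 10 mm above its height on the pad, so it rests on the base plate, and it looks level. Its outline in the fixed cameras matches the start to within a pixel.
- **Bystanders:** the wooden box, amber bottle and purple look-alike looked untouched in the last picture. I checked them by eye, not by measurement.
- **Disagreements:** the cameras' estimates of the chamber centre differed by 1 to 2 mm, within the 5 mm play. One carrier measurement found nothing because its mask merged with the sheet's blue border, so I fixed the mask and measured again before grasping.

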